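# Open the handled hairpin jar

## Robot

A 7-joint arm with a two-finger parallel gripper is mounted at the origin on the work surface. World frame = base frame: x ahead of the robot, y to its left, z up, the work surface at z = 0. Lengths are in m, angles in rad, forces in N, time in s.
With the tool pointing down it reaches from about 0.425 to 0.875 m from the base axis. Payload 4.7 kg.
Tool frame: the origin (TCP) lies on the centre line of the jaws, within the pads' length; the fingertips stand 19 mm ahead of it and the grasp point (between the pads) is the TCP (ctrl.nose_length is the distance from the TCP to the fingertips, in m); z points along the fingers, x is the direction in which the jaws open and shut, and the axes are right-handed (so a half turn about z gives the same grasp; the last joint's range is limited). The gripper opens to 87 mm and grips with 3 to 60 N. Pads are 19 mm wide; open, the fingers measure 117 mm over their backs; the gripper's body (75 mm by 190 mm) begins 51 mm behind the grasp point.
Start: joints at [1.285, 0.321, -0.07, 1.45, 0.023, 1.371, -0.057], TCP at [0.192, -0.621, 0.242] pointing down, gripper open.
Joint ranges: [-2.86, 2.86], [-0.3, 2.09], [-1.38, 1.24], [0.06, 2.45], [-1.56, 4.7], [0.09, 2.05], [-2.69, 2.69]. Speed limits (rad/s): [2.57, 2.57, 3.14, 3.14, 3.14, 3.14, 3.14].

## Interface

Orientations are given as a rotation vector (axis times angle).
In Python, from bench import ctrl gives the robot as it stands. The module is installed in compiled form; this text tells all that it offers.
- The arm moves only by the shell command python3 -m crank 'ROWS' [OPENING] [FORCE]. ROWS is a JSON object of lists of equal length, an entry for each row: "dp": the shift along the tool's x, y, z in cm, a list of three; "delta_rot": the turn, a rotation vector about the tool's x, y, z in rad, a list of three. In form: {"dp": [[x, y, z], ...], "delta_rot": [[rx, ry, rz], ...]}. A call has exactly 8 rows; each row shifts and turns the commanded pose from where the row before left it, along the tool's axes as they then stand; what a row does not reach is not made up. A row lasts 1/10 s, in which the tool goes at most 50 mm and 8.59 degrees, less where a joint would pass 70% of its speed; a pose out of reach is approached as far as the arm can. A call with a gripper value outside its range is refused whole. OPENING is the finger opening in cm, from 0 to 8.7, set as the call begins (- or left out, the last holds). The fingers move at their own pace and stop on an object; FORCE is the grip in N (left out, the last holds). Time passes only in rows, so rows that do not move let the fingers close, or fill a call up. It gives the time, the measured TCP pose, the force and the opening at its end, in the units of the state.
- ctrl.get_state(): the state, without advancing time (a new reading comes with each control period).
- ctrl.get_image(name): name is "scene" or "side" or "wrist"; returns the picture (480x640x3 uint8, blue, green, red); there is no depth.
- ctrl.camera_info(name): a dict with "camera_matrix" (3x3 intrinsics, pixels), "xyz" and "orientation" of the camera in the world. Camera axes: x right, y down, z forward; pixel columns grow to the right and rows downward; lengths in m; the calibration is good to about 2 mm. A picture is of the moment at which its call begins: read the wrist's pose just before it. camera_info takes no time and is no camera call; for the wrist camera it gives the pose at the moment of the call.
- ctrl.close_job(): hands the job in, once; it reports no verdict.
The state is a dict: "time": time; "joint_positions": joint angles; "qd": joint speeds; "joint_torque": joint torques, N m; "position": TCP position; "tool_rot": TCP orientation; "ft_force": force on the tool from outside, world axes, zero at the start; "torque": the same for the moment, N m; "grip_width": opening from 0.0 (shut) to 1.0 (fully open).
Only numpy, scipy, OpenCV 4.12 (cv2) and the standard library are available. Lean on these libraries where they do the work, as an engineer would, in place of code of your own. Each camera call takes 0.05 s, during which the arm holds its last target.

## Task

Lift the handled jar off its stand by the handle and set it gently down inside the square wooden holder, handle through the notch, so that it cannot turn. Then unscrew its tight lid (anticlockwise) just until the threads let go, raise it straight up and finish still gripping the lid level about 2 cm above the mouth of the open jar, with the jar left seated in the holder and everything else left in its place. The job ends holding: do not put the lid down or let go of it.

Things in the scene. Friction and masses are not known exactly. Their poses are not given: they have to be found in the camera images.
- jar_center (a point): White ceramic hairpin jar, loose, about 0.53 kg plus lid. Square lower body 52 x 52 mm to 45 mm up (sides along x and y), then round, 56 mm across, to the shoulder at 60 mm; above that a neck 37 mm across (49 over its thread lugs), 16 mm tall, hidden under the lid. Point: on the jar's axis, 30 mm above its underside. z up; its one handle points along -x. It starts upright on the stand.
- jar_handle (a point): The jar's D handle: an upright grip bar 62 mm from the jar's axis along the jar's -x, 14 mm wide along the jar's y (the way to pinch it), 10 mm thick along x, from 22 to 66 mm above the jar's underside, joined to the body by 10 mm high arms centred 27 and 51 mm up; 29 mm opening between bar and body. Point: in the bar, 50 mm above the underside; axes as the jar's.
- lid_center (a point): The jar's round wooden screw lid, 60 mm across, 32 mm tall, 0.06 kg, loose but locked by lugs under the jar's threads. It overhangs the round shoulder by 2 mm all round. Point: its centre, half-way up (76 mm above the jar's underside when closed; lid top at 92 mm). Its lower edge must rise 16 mm to clear the neck. Tight: turning takes about 0.2 N m. See seal. z up.
- seal (a joint): Turn in rad of the seal bar that the lid drives inside the jar's neck: 0 closed; lags the lid by up to 0.15. The lid unscrews anticlockwise seen from above, without rising; its lugs are free after about 60 degrees (1.0 rad) of lid turn and a hard stop follows at about 85 degrees (1.5 rad): turn it 70 to 80 degrees, then lift straight up. In the holder the jar itself has about 0.12 rad of play.
- holder_seat (a point): Low wooden holder, fixed: a square well 58 mm wide inside, walls 10 mm thick and 45 mm tall overall, open on top, that keeps the jar's square body from turning. The wall on its own -x side has a 32 mm wide notch, open upwards from the floor, which the jar's handle passes through (jar's -x along holder's -x). This point is the centre of the well's floor, 6 mm above the shelf; z up.
- stand: Round wooden stand, fixed, 45 mm tall, top 72 mm across, foot 80 mm; the jar starts in the middle of its flat top. Origin: centre of its underside.
- perfume_center (a point): Bystander: square glass perfume bottle with a closed stopper, 46 mm wide, 87 mm tall; point 40 mm up its axis.
- ringbowl_center (a point): Bystander: white ceramic ring bowl, 72 mm across, 30 mm tall; point on its axis half-way up.
- tin_center (a point): Bystander: flat aluminium cream tin, 66 mm across, 24 mm tall; point at its centre.
- mirror_center (a point): Bystander: hand mirror lying flat, disc 90 mm across, 10 mm thick, with a handle to 150 mm from the disc's centre along its -x; point at the disc's centre.
- clip_center (a point): Bystander: red plastic hair clip standing upright in a slot of the fixed bamboo comb rack (110 x 120 mm, 35 mm tall), 75 mm tall; point at its centre.
- comb0_center (a point): Bystander: plastic comb 130 x 4 x 40 mm standing on its back in a slot of the comb rack, teeth up; point at its centre.
- comb1_center (a point): Bystander: plastic comb 130 x 4 x 40 mm standing on its back in a slot of the comb rack, teeth up; point at its centre.
- comb2_center (a point): Bystander: plastic comb 130 x 4 x 40 mm standing on its back in a slot of the comb rack, teeth up; point at its centre.

How it is judged:
By the outcome, as a careful person would: the job done as asked, in the order asked, and still so for the second after the job is handed in, while the arm keeps its last pose, push and grip.
It also fails if it takes over 58 s, if anything falls off the work surface, if the arm or the gripper's body presses on something with over 40 N, if the wrist force passes 120 N, or if a joint passes its speed limit or range.

## Working session

There is one attempt and no reset: what is moved stays moved. The work goes in short steps, Python scripts to look and compute and a shell command to move; the robot and the scene stay as the last step left them, time stands still between calls to the robot, and variables do not carry over. Pictures are saved under pics/ and viewed, and the job is handed in when it is done.

```bash
ls; mkdir -p pics; python3 - <<'E'
from bench import ctrl
import cv2
print(ctrl.get_state())
for n in ("scene","side","wrist"):
    print(n,ctrl.camera_info(n)); cv2.imwrite(f"pics/{n}0.png",ctrl.get_image(n))
print(ctrl.nose_length)
E
```

```text
pics
{'time': 0.0, 'joint_positions': array([ 1.28512016,  0.32179467, -0.07008214,  1.45171234,  0.02256691,
        1.37078184, -0.05688351]), 'qd': array([-1.82669039e-05, -1.49840505e-03, -3.93152256e-04, -1.06103769e-04,
       -8.92718879e-04,  7.93195228e-05, -3.93141555e-04]), 'joint_torque': array([ 7.62102663e-04, -4.91290712e+01, -4.03326424e-01, -3.12525952e+01,
       -6.39219303e-02,  4.37965686e-02,  1.68632951e-04]), 'position': array([ 0.19175548, -0.62051632,  0.2404611 ]), 'tool_rot': array([-2.52742450e+00,  1.86412259e+00,  2.47553905e-03]), 'ft_force': array([ 0.18730047, -0.09745129, -0.39532324]), 'torque': array([-0.06462082,  0.00573888, -0.03058579]), 'grip_width': 0.9968217117691266}
scene {'camera_matrix': array([[469.33473463,   0.        , 317.73994522],
       [  0.        , 469.33473463, 239.81288135],
       [  0.        ,   0.        ,   1.        ]]), 'xyz': array([1.2845277 , 0.57063309, 1.02011612]), 'orientation': array([-1.17873177, -2.35399376,  0.98557033])}
side {'camera_matrix': array([[465.7379741 ,   0.        , 317.3584168 ],
       [  0.        , 465.7379741 , 233.08857537],
       [  0.        ,   0.        ,   1.        ]]), 'xyz': array([0.53214453, 0.86227293, 0.75110857]), 'orientation': array([-0.08754316,  2.79170513, -1.37700124])}
wrist {'camera_matrix': array([[390.11907762,   0.        , 320.27546727],
       [  0.        , 390.11907762, 237.15938732],
       [  0.        ,   0.        ,   1.        ]]), 'xyz': array([ 0.26593982, -0.59754376,  0.38414741]), 'orientation': array([ 2.33339744, -1.72172128, -0.25096854])}
0.019
```

View pics/scene0.png

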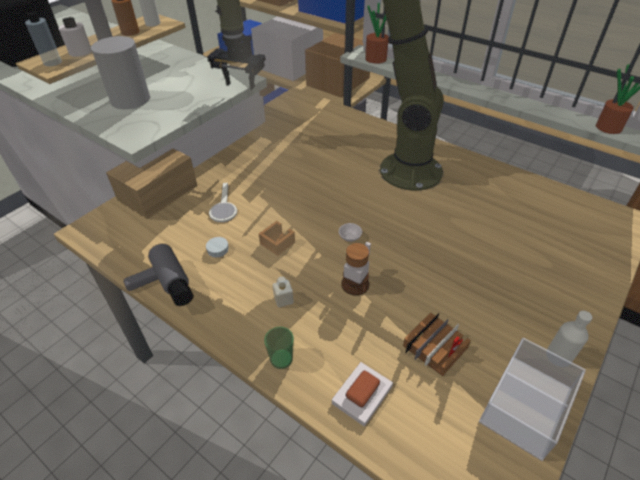

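View pics/side0.png

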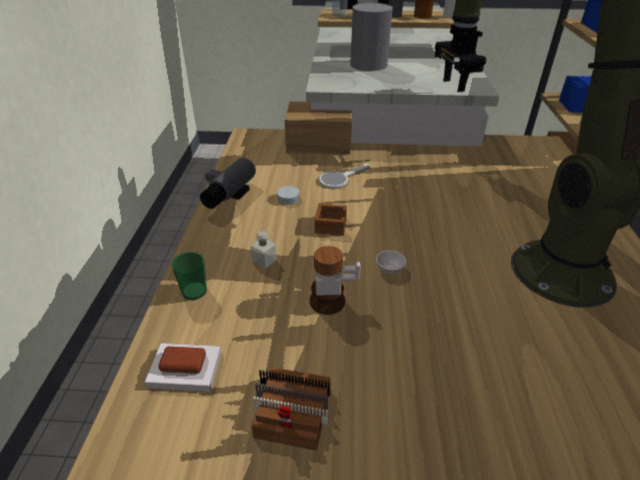

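View pics/wrist0.png

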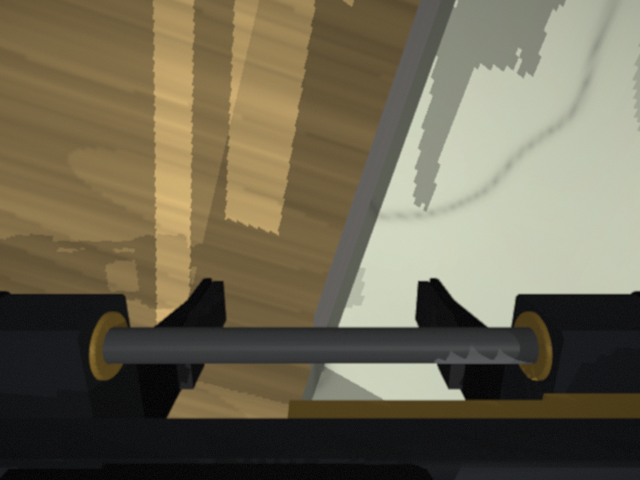

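The lid is at scene (356,252) and side (328,260), with the handle toward the robot. The holder is at scene (277,238) and side (331,219). I'll zoom in.

```bash
python3 - <<'E'
import cv2,numpy as np
s=cv2.imread("pics/scene0.png");d=cv2.imread("pics/side0.png")
a=cv2.resize(s[205:305,240:400],(800,500),interpolation=cv2.INTER_CUBIC); cv2.imwrite("pics/zs.png",a)
b=cv2.resize(d[195:325,280:420],None,fx=4.6,fy=4.6,interpolation=cv2.INTER_CUBIC); cv2.imwrite("pics/zd.png",b)
E
```

```text
(no output)
```

View pics/zs.png

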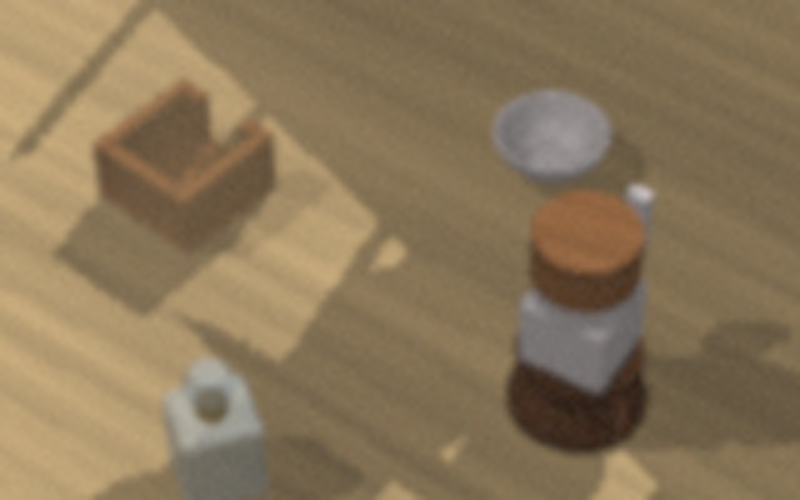

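View pics/zd.png

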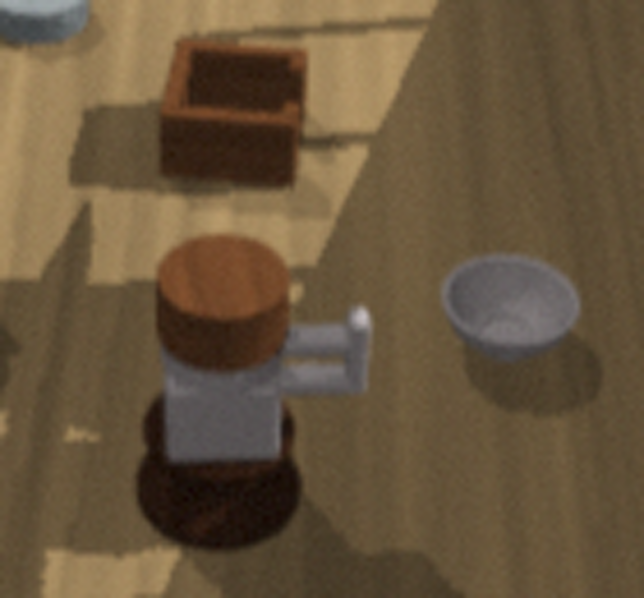

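```bash
cat > h.py <<'E'
import numpy as np
from scipy.spatial.transform import Rotation as R
from bench import ctrl
def ray(cam,uv,info=None):
    c=info or ctrl.camera_info(cam); d=np.linalg.solve(c["camera_matrix"],[uv[0],uv[1],1.])
    return np.array(c["xyz"]),R.from_rotvec(c["orientation"]).apply(d)
def onz(cam,uv,z,info=None):
    o,d=ray(cam,uv,info); return o+d*(z-o[2])/d[2]
def tri(rays):
    A=0;b=0
    for o,d in rays:
        d=d/np.linalg.norm(d);P=np.eye(3)-np.outer(d,d);A=A+P;b=b+P@o
    return np.linalg.solve(A,b)
E
python3 - <<'E'
from h import *
np.set_printoptions(precision=4,suppress=True)
zs=lambda p:(p[0]/5+240-.4,p[1]/5+205-.4); zd=lambda p:(p[0]/4.6+280-.4,p[1]/4.6+195-.4)
def both(n,a,b,z):
    print(n,onz("scene",zs(a),z),onz("side",zd(b),z),"tri",tri([ray("scene",zs(a)),ray("side",zd(b))]))
both("lid",(587,231),(223,278),.137)
both("bar",(641,192),(359,316),.111)
c=[((97,150),(178,42)),((185,83),(306,50)),((273,135),(300,122)),((185,195),(163,112))]
for a in c: both("h",a[0],a[1],.045)
both("bowl",(553,135),(511,300),.03)
both("perf",(208,372),(0,0),.087)
E
```

```text
lid [0.5592 0.1333 0.137 ] [0.5557 0.1353 0.137 ] tri [0.5559 0.1313 0.1333]
bar [0.4961 0.1277 0.111 ] [0.4941 0.1273 0.111 ] tri [0.4943 0.1266 0.1097]
h [ 0.601  -0.1843  0.045 ] [ 0.5953 -0.1873  0.045 ] tri [ 0.5964 -0.1893  0.0414]
h [ 0.5251 -0.1804  0.045 ] [ 0.5198 -0.1836  0.045 ] tri [ 0.5207 -0.1848  0.042 ]
h [ 0.5288 -0.1077  0.045 ] [ 0.5221 -0.1115  0.045 ] tri [ 0.5233 -0.1129  0.0412]
h [ 0.5985 -0.1173  0.045 ] [ 0.5994 -0.1162  0.045 ] tri [ 0.5992 -0.1166  0.0453]
bowl [0.4165 0.0189 0.03  ] [0.4111 0.0169 0.03  ] tri [0.4116 0.0154 0.0267]
perf [0.7191 0.0064 0.087 ] [ 0.6955 -0.1613  0.087 ] tri [ 0.7028 -0.0074  0.1383]
```

```bash
python3 - <<'E'
from h import *
np.set_printoptions(precision=4,suppress=True)
s=ctrl.get_state(); T=R.from_rotvec(s["tool_rot"]); c=ctrl.camera_info("wrist")
print(T.as_matrix())
print("cam in tool",T.inv().apply(c["xyz"]-s["position"]),"\n",(T.inv()*R.from_rotvec(c["orientation"])).as_matrix())
print(np.degrees(np.arctan2(T.as_matrix()[1,0],T.as_matrix()[0,0])))
E
```

```text
[[ 0.2953 -0.9554 -0.0005]
 [-0.9554 -0.2953  0.0014]
 [-0.0015  0.0001 -1.    ]]
cam in tool [-0.0004 -0.0776 -0.1436] 
 [[ 1.     -0.0007  0.0005]
 [ 0.0005  0.9588  0.2841]
 [-0.0007 -0.2841  0.9588]]
-72.8232897573893
```

```bash
python3 -m crank '{"dp":[[0,0,-3],[0,0,-3],[3.6,-2.8,0],[3.6,-2.8,0],[3.6,-2.8,0],[3.6,-2.8,0],[3.6,-2.8,0],[3.6,-2.8,0]],"delta_rot":[[0,0,0.149],[0,0,0.149],[0,0,0],[0,0,0],[0,0,0],[0,0,0],[0,0,0],[0,0,0]]}' 8.7 60
python3 -m crank '{"dp":[[3.6,-2.8,0],[3.6,-2.8,0],[3.6,-2.8,0],[3.6,-2.8,0],[3.6,-2.8,0],[3.6,-2.8,0],[3.6,-2.8,0],[0,0,0]],"delta_rot":[[0,0,0],[0,0,0],[0,0,0],[0,0,0],[0,0,0],[0,0,0],[0,0,0],[0,0,0]]}'
python3 - <<'E'
from bench import ctrl
import cv2
c=ctrl.camera_info("wrist"); cv2.imwrite("pics/w1.png",ctrl.get_image("wrist")); print(c["xyz"].tolist(),c["orientation"].tolist())
E
```

```text
time: 0.95
position: [0.342, -0.8158, 0.3017]
tool_rot: [-2.219, 2.221, -0.004]
ft_force: [-0.7, -2.1, 0.1]
grip_width: 1.004
time: 1.75
position: [0.4537, -0.8392, 0.2735]
tool_rot: [2.264, -2.028, 0.16]
ft_force: [-1.0, 0.1, -0.8]
grip_width: 1.0
[0.5289069057532509, -0.8099602956256869, 0.41540410408246464] [2.085185198999973, -1.9088295431961004, -0.1235103711905908]
```

View pics/w1.png

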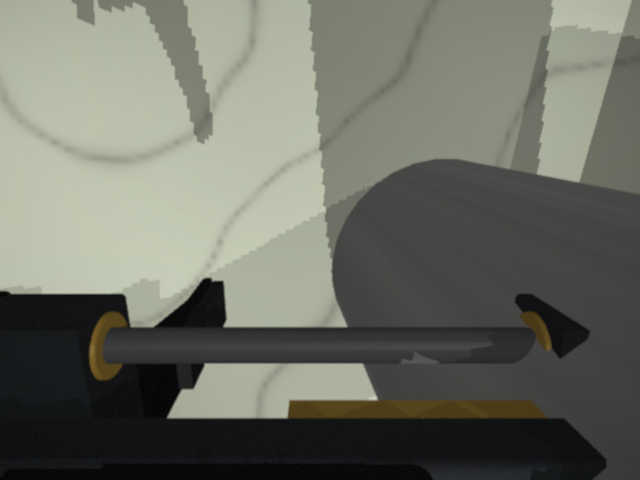

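I got the sign wrong: tool x points along -y, so the arm went to its reach limit near the counter canister. Contact force was about 1 N. I'll check the pose and come straight back.

```bash
python3 - <<'E'
from h import *
import cv2
np.set_printoptions(precision=4,suppress=True)
s=ctrl.get_state(); print(R.from_rotvec(s["tool_rot"]).as_matrix(),s["position"],s["joint_positions"],s["ft_force"])
cv2.imwrite("pics/s1.png",np.hstack([ctrl.get_image("scene")[:300,:400],ctrl.get_image("side")[:300,240:]]))
E
```

```text
[[ 0.1073 -0.9941  0.0144]
 [-0.9838 -0.1083 -0.1432]
 [ 0.1439  0.0012 -0.9896]] [ 0.4526 -0.8394  0.2753] [ 1.0365  1.149  -0.3081  0.0592  0.3656  1.8056 -0.4258] [-0.9767 -0.6782  0.2171]
```

View pics/s1.png

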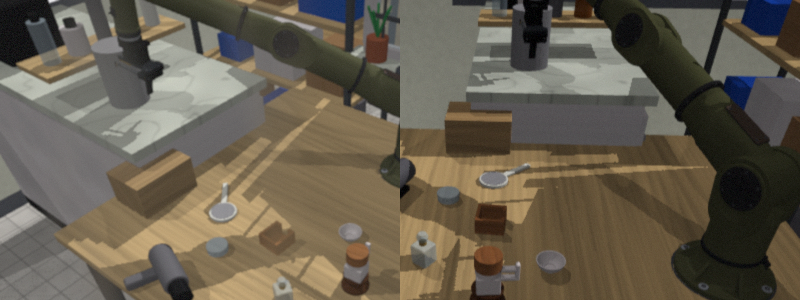

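```bash
python3 -m crank '{"dp":[[-2,-0.2,-0.3],[-3,-0.3,-0.4],[-3,-0.3,-0.4],[-3,-0.3,-0.4],[-3,-0.3,-0.4],[-3,-0.3,-0.4],[0,0,0],[0,0,0]],"delta_rot":[[0,0,0],[0,0,0],[0,0,0],[0,0,0],[0,0,0],[0,0,0],[0,0,0],[0,0,0]]}'
python3 - <<'E'
from h import *
np.set_printoptions(precision=4,suppress=True)
s=ctrl.get_state(); print(R.from_rotvec(s["tool_rot"]).as_matrix(),s["position"],s["joint_positions"],s["ft_force"])
E
```

```text
time: 2.7
position: [0.4547, -0.6768, 0.28]
tool_rot: [2.27, -2.027, 0.177]
ft_force: [-0.6, -0.6, 0.0]
grip_width: 1.003
[[ 0.111  -0.9935  0.0247]
 [-0.9828 -0.1135 -0.146 ]
 [ 0.1478 -0.0081 -0.989 ]] [ 0.4547 -0.6768  0.28  ] [ 1.1421  0.6084 -0.4047  1.0117  0.3116  1.4384 -0.662 ] [-0.6421 -0.6365  0.0426]
```

```bash
cat >> h.py <<'E'
def plan(pos,yaw_x):
    """yaw_x: azimuth (deg) wanted of tool x; prints rotation (tool axes) and shift in target tool axes, cm"""
    s=ctrl.get_state(); T=R.from_rotvec(s["tool_rot"]); a=np.radians(yaw_x)
    x=np.array([np.cos(a),np.sin(a),0]); z=np.array([0,0,-1.]); D=R.from_matrix(np.stack([x,np.cross(z,x),z],1))
    d=(np.array(pos)-s["position"])*100
    rv=(T.inv()*D).as_rotvec()
    print("rot",rv.round(3),"deg",np.degrees(np.linalg.norm(rv)).round(1),"| d cm, target axes",D.inv().apply(d).round(2),"| current axes",T.inv().apply(d).round(2),"world",d.round(2))
E
python3 -c "
from h import *
plan([.56,-.15,.30],-90)"
```

```text
rot [-0.016 -0.148  0.113] deg 10.7 | d cm, target axes [-52.68 -10.53  -2.  ] | current axes [-50.3  -16.45  -9.41] world [10.53 52.68  2.  ]
```

```bash
python3 -m crank '{"dp":[[0,0,-1],[0,0,-1],[-4.4,-0.88,0],[-4.4,-0.88,0],[-4.4,-0.88,0],[-4.4,-0.88,0],[-4.4,-0.88,0],[-4.4,-0.88,0]],"delta_rot":[[-0.008,-0.074,0.057],[-0.008,-0.074,0.056],[0,0,0],[0,0,0],[0,0,0],[0,0,0],[0,0,0],[0,0,0]]}'
python3 -m crank '{"dp":[[-4.4,-0.88,0],[-4.4,-0.88,0],[-4.4,-0.88,0],[-4.4,-0.88,0],[-4.4,-0.88,0],[-4.4,-0.88,0],[0,0,0],[0,0,0]],"delta_rot":[[0,0,0],[0,0,0],[0,0,0],[0,0,0],[0,0,0],[0,0,0],[0,0,0],[0,0,0]]}'
python3 - <<'E'
from h import *
import cv2,pickle
c=ctrl.camera_info("wrist"); cv2.imwrite("pics/w2.png",ctrl.get_image("wrist")); pickle.dump(c,open("w2.pkl","wb"))
plan([.56,-.15,.3],-90)
E
```

```text
time: 3.5
position: [0.5076, -0.4116, 0.2989]
tool_rot: [-2.217, 2.225, 0.001]
ft_force: [0.3, -0.4, 0.0]
grip_width: 1.0
time: 4.3
position: [0.5621, -0.1474, 0.2999]
tool_rot: [-2.22, 2.22, 0.0]
ft_force: [0.5, -0.4, -0.3]
grip_width: 0.997
rot [-0.     0.001 -0.003] deg 0.2 | d cm, target axes [ 0.07  0.15 -0.06] | current axes [ 0.07  0.15 -0.06] world [-0.15 -0.07  0.06]
```

View pics/w2.png

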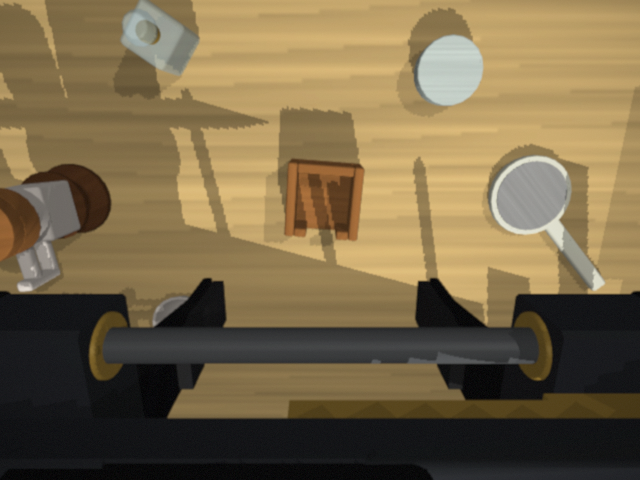

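Clear view: holder at about (325,200) with the notch toward the bottom (-x), perfume (155,35), tin (450,70), mirror (530,195). I'll zoom on the holder corners.

```bash
python3 - <<'E'
import cv2
d=cv2.imread("pics/w2.png")
cv2.imwrite("pics/w2z.png",cv2.resize(d[150:250,275:375],None,fx=6,fy=6,interpolation=cv2.INTER_CUBIC))
E
```

```text
(no output)
```

View pics/w2z.png

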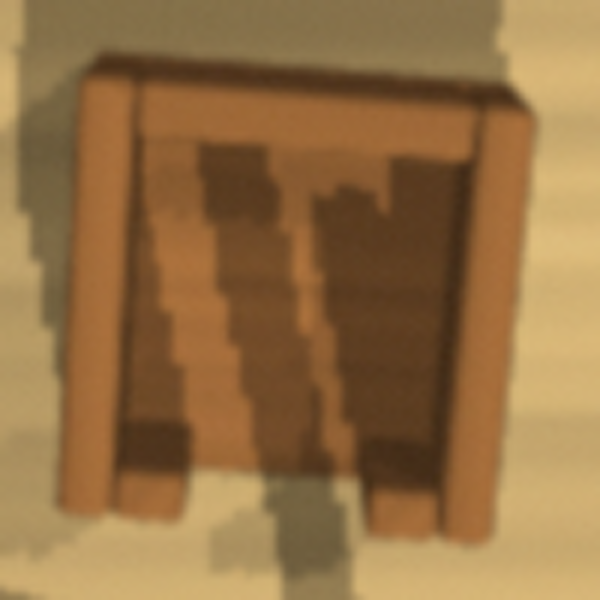

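```bash
python3 - <<'E'
from h import *
import pickle
np.set_printoptions(precision=4,suppress=True)
c=pickle.load(open("w2.pkl","rb"))
P=[onz(0,(u/6+275-.4,v/6+150-.4),.045,c) for u,v in [(80,75),(533,110),(490,543),(57,512)]]
P=np.array(P);print(P,"\ncentre",P.mean(0))
for i in range(4): e=P[(i+1)%4]-P[i]; print(np.linalg.norm(e),np.degrees(np.arctan2(e[1],e[0])))
n=[onz(0,(u/6+275-.4,v/6+150-.4),.045,c) for u,v in [(187,518),(368,535)]];print("notch",n,np.mean(n,0))
E
```

```text
[[ 0.6009 -0.1146  0.045 ]
 [ 0.595  -0.1909  0.045 ]
 [ 0.5187 -0.1855  0.045 ]
 [ 0.5245 -0.1087  0.045 ]] 
centre [ 0.5598 -0.1499  0.045 ]
0.07650636577722307 -94.40217035040307
0.07650473308768849 176.0180943833407
0.07710356330616921 85.69915557679904
0.07663903879834863 -4.429023986782501
notch [array([ 0.5233, -0.1317,  0.045 ]), array([ 0.5202, -0.1638,  0.045 ])] [ 0.5218 -0.1477  0.045 ]
```

```bash
python3 -m crank '{"dp":[[-4,0.6,0],[-4,0.6,0],[-4,0.6,0],[-4,0.6,0],[-4,0.6,0],[-4,0.6,0],[-4,0.6,0],[0,0,0]],"delta_rot":[[0,0,0],[0,0,0],[0,0,0],[0,0,0],[0,0,0],[0,0,0],[0,0,0],[0,0,0]]}'
python3 - <<'E'
from h import *
import cv2,pickle
c=ctrl.camera_info("wrist"); d=ctrl.get_image("wrist"); cv2.imwrite("pics/w3.png",d); pickle.dump(c,open("w3.pkl","wb"))
E
```

```text
time: 5.15
position: [0.5192, 0.1372, 0.3006]
tool_rot: [-2.222, 2.214, 0.006]
ft_force: [-0.3, 0.2, 0.1]
grip_width: 1.001
```

View pics/w3.png

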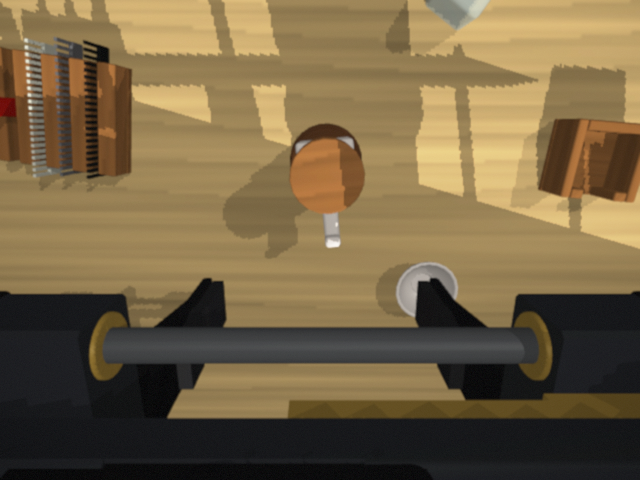

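```bash
python3 - <<'E'
import cv2
d=cv2.imread("pics/w3.png")
cv2.imwrite("pics/w3z.png",cv2.resize(d[115:255,270:390],None,fx=4.2,fy=4.2,interpolation=cv2.INTER_CUBIC))
E
```

```text
(no output)
```

View pics/w3z.png

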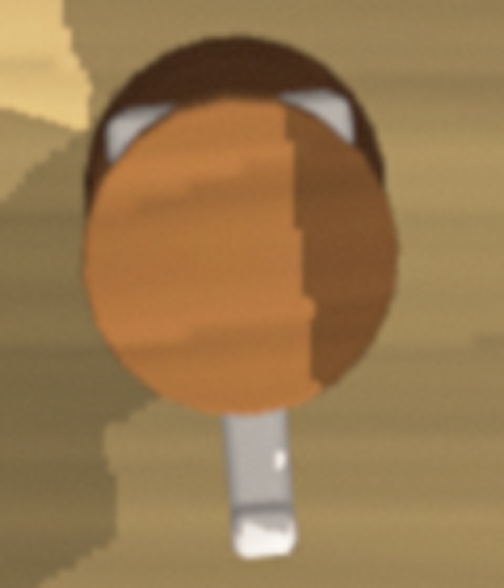

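```bash
python3 - <<'E'
from h import *
import pickle
np.set_printoptions(precision=4,suppress=True)
c=pickle.load(open("w3.pkl","rb"))
f=lambda u,v,z:onz(0,(u/4.2+270-.4,v/4.2+115-.4),z,c)
L=f(240,256,.137);B=f(265,535,.111);print("lid",L,"bar",B,np.linalg.norm((B-L)[:2]),np.degrees(np.arctan2(*(L-B)[1::-1])))
print("lid d",f(83,256,.137)-f(397,256,.137))
# arm edges at top of upper arm z=.101
m=[f((225+288)/2,420,.101),f((234+293)/2,505,.101)];e=m[0]-m[1];print(m,np.degrees(np.arctan2(e[1],e[0])))
k=f(109,128,.09),f(350,95,.09);e=k[0]-k[1];print("square corners",k,np.linalg.norm(e),np.degrees(np.arctan2(e[1],e[0]))-90)
plan([B[0],B[1],.30],-86)
E
```

```text
lid [0.5563 0.1333 0.137 ] bar [0.4938 0.1272 0.111 ] 0.06284853223611572 5.556317228684573
lid d [-0.0002  0.0586  0.    ]
[array([0.5165, 0.1291, 0.101 ]), array([0.4975, 0.1273, 0.101 ])] 5.195174225755726
square corners (array([0.5769, 0.1606, 0.09  ]), array([0.5838, 0.11  , 0.09  ])) 0.051070636765525194 7.771057691914109
rot [-0.     0.004 -0.07 ] deg 4.0 | d cm, target axes [0.44 2.68 0.03] | current axes [0.63 2.64 0.03] world [-2.64 -0.63 -0.03]
```

```bash
python3 -c "
from h import *
plan([.4940,.1272,.097],-84)"
```

```text
rot [-0.     0.004 -0.105] deg 6.0 | d cm, target axes [ 0.36  2.67 20.33] | current axes [ 0.71  2.62 20.33] world [ -2.62  -0.63 -20.33]
```

```bash
python3 -m crank '{"dp":[[0,0,0],[0.18,1.3,3],[0.18,1.37,3],[0,0,3],[0,0,2],[0,0,2],[0,0,0],[0,0,0]],"delta_rot":[[0,0.004,-0.105],[0,0,0],[0,0,0],[0,0,0],[0,0,0],[0,0,0],[0,0,0],[0,0,0]]}'
python3 - <<'E'
from h import *
import cv2,pickle
plan([.4940,.1272,.097],-84)
c=ctrl.camera_info("wrist"); d=ctrl.get_image("wrist"); cv2.imwrite("pics/w4.png",d); pickle.dump(c,open("w4.pkl","wb"))
E
```

```text
time: 6.0
position: [0.4945, 0.1237, 0.1699]
tool_rot: [2.327, -2.109, -0.0]
ft_force: [-0.1, 1.1, 0.7]
grip_width: 0.998
rot [ 0.001 -0.001 -0.007] deg 0.4 | d cm, target axes [-0.36  0.01  7.29] | current axes [-0.36  0.01  7.29] world [-0.05  0.35 -7.29]
```

View pics/w4.png

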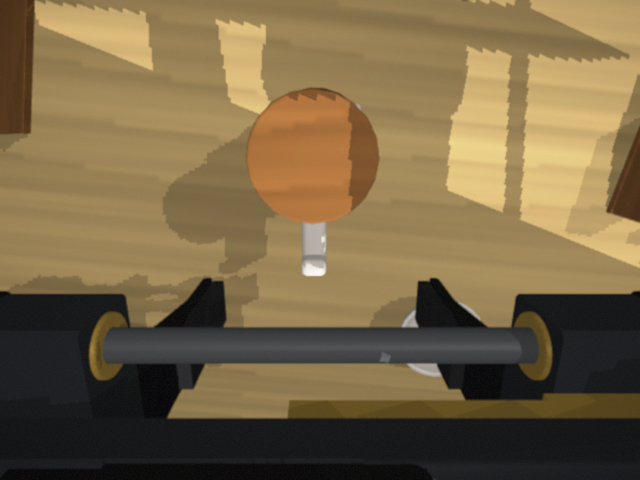

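```bash
python3 - <<'E'
from h import *
import pickle,cv2
np.set_printoptions(precision=4,suppress=True)
c=pickle.load(open("w4.pkl","rb"))
d=cv2.imread("pics/w4.png")
cv2.imwrite("pics/w4z.png",cv2.resize(d[205:285,270:360],None,fx=6,fy=6,interpolation=cv2.INTER_CUBIC))
L=onz(0,(312.5,155),.137,c);B=onz(0,(313.5,267),.111,c)
print(L,B,np.degrees(np.arctan2(*(L-B)[1::-1])),np.linalg.norm(L-B))
E
```

```text
[0.5572 0.1335 0.137 ] [0.4945 0.1276 0.111 ] 5.341165649884382 0.06817771088129299
```

View pics/w4z.png

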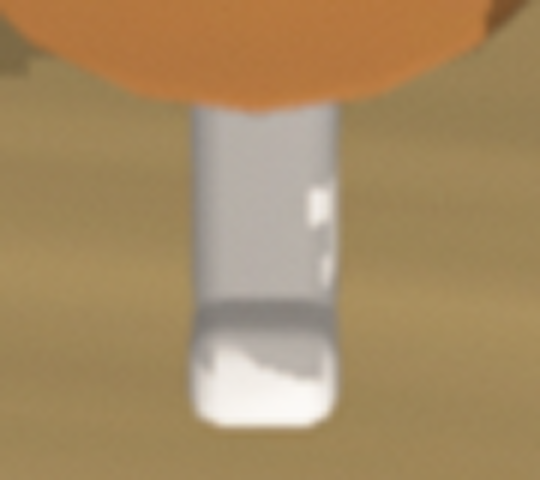

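```bash
python3 -m crank '{"dp":[[-0.4,0,1.5],[0,0,1.5],[0,0,1.5],[0,0,1.3],[0,0,1],[0,0,0.5],[0,0,0],[0,0,0]],"delta_rot":[[0,0,0],[0,0,0],[0,0,0],[0,0,0],[0,0,0],[0,0,0],[0,0,0],[0,0,0]]}'
python3 -m crank '{"dp":[[0,0,0],[0,0,0],[0,0,0],[0,0,0],[0,0,0],[0,0,0],[0,0,0],[0,0,0]],"delta_rot":[[0,0,0],[0,0,0],[0,0,0],[0,0,0],[0,0,0],[0,0,0],[0,0,0],[0,0,0]]}' 0 55
python3 - <<'E'
from h import *
import cv2
plan([.4945,.1277,.097],-84)
cv2.imwrite("pics/d5.png",np.hstack([cv2.resize(ctrl.get_image("side")[180:330,260:440],None,fx=2.2,fy=2.2,interpolation=2),cv2.resize(ctrl.get_image("scene")[180:330,270:450],None,fx=2.2,fy=2.2,interpolation=2)]))
E
```

```text
time: 6.85
position: [0.4934, 0.1295, 0.0968]
tool_rot: [2.33, -2.106, -0.0]
ft_force: [0.1, -0.2, 0.2]
grip_width: 1.001
time: 7.65
position: [0.4931, 0.1294, 0.0965]
tool_rot: [2.329, -2.106, -0.001]
ft_force: [-0.9, -0.3, -0.0]
grip_width: 0.355
rot [ 0.001 -0.001 -0.004] deg 0.2 | d cm, target axes [ 0.18 -0.12 -0.05] | current axes [ 0.18 -0.12 -0.05] world [ 0.14 -0.17  0.05]
```

View pics/d5.png

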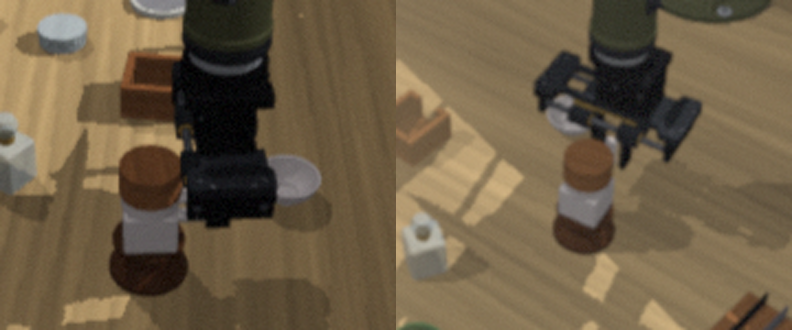

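```bash
python3 -m crank '{"dp":[[0.17,-0.1,0],[0,0,0],[0,0,0],[0,0,0],[0,0,0],[0,0,0],[0,0,0],[0,0,0]],"delta_rot":[[0,0,0],[0,0,0],[0,0,0],[0,0,0],[0,0,0],[0,0,0],[0,0,0],[0,0,0]]}' 0 55
python3 -c "
from h import *
plan([.4945,.1277,.097],-84);print(ctrl.get_state()['ft_force'],ctrl.get_state()['torque'],ctrl.get_state()['joint_positions'])"
```

```text
time: 8.55
position: [0.4943, 0.1275, 0.0965]
tool_rot: [2.329, -2.106, -0.0]
ft_force: [0.6, -0.7, 0.9]
grip_width: 0.153
rot [ 0.001 -0.001 -0.004] deg 0.3 | d cm, target axes [-0.02 -0.02 -0.05] | current axes [-0.02 -0.02 -0.05] world [0.02 0.02 0.05]
[ 0.58559319 -0.66141992  0.90839517] [-0.33240534 -0.01548794 -0.02898804] [ 0.4514521   0.24137638 -0.831008    1.93718845  0.2055582   1.05045068
 -1.93889486]
```

```bash
python3 -m crank '{"dp":[[0,0,-0.3],[0,0,-0.5],[0,0,-0.8],[0,0,-1],[0,0,-1.2],[0,0,-1.2],[0,0,-1],[0,0,0]],"delta_rot":[[0,0,0],[0,0,0],[0,0,0],[0,0,0],[0,0,0],[0,0,0],[0,0,0],[0,0,0]]}'
python3 - <<'E'
from h import *
import cv2,pickle
s=ctrl.get_state();print(s['ft_force'],s['torque'])
c=ctrl.camera_info("wrist"); d=ctrl.get_image("wrist"); pickle.dump(c,open("w6.pkl","wb"))
cv2.imwrite("pics/w6.png",np.hstack([cv2.resize(ctrl.get_image("side")[140:330,240:440],None,fx=1.8,fy=1.8,interpolation=2),cv2.resize(d,(432,342))]))
# yaw targets
plan([.5600-.062*np.cos(np.radians(-4.3)),-.1499+.062*np.sin(np.radians(4.3)),.157],-94.3)
E
```

```text
time: 9.35
position: [0.4956, 0.1281, 0.1586]
tool_rot: [-2.329, 2.106, -0.004]
ft_force: [0.6, 0.0, -5.5]
grip_width: 0.155
[ 0.57288824  0.03745941 -5.53735496] [ 0.02637994  0.31407551 -0.01874177]
rot [ 0.001 -0.001  0.175] deg 10.0 | d cm, target axes [27.19 -2.42 -0.03] | current axes [27.19  2.36 -0.  ] world [  0.38 -27.29   0.03]
```

View pics/w6.png

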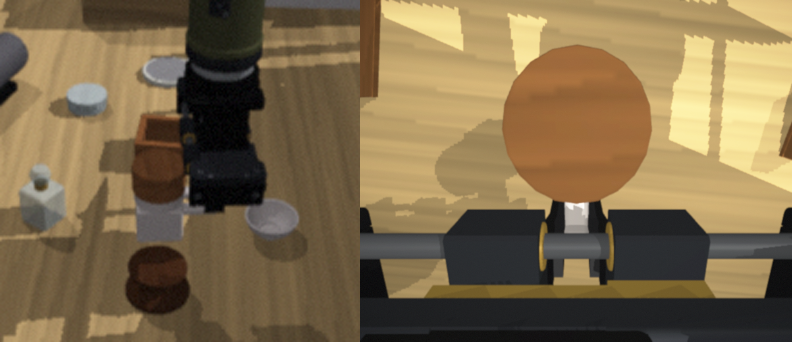

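```bash
python3 - <<'E'
from h import *
import pickle
c=pickle.load(open("w6.pkl","rb"));s=ctrl.get_state()
p=onz(0,(321.5,172.6),.137+.0621,c);print(p, R.from_rotvec(s["tool_rot"]).inv().apply(p-s["position"]))
E
python3 -m crank '{"dp":[[0,0,0],[0,0,0],[1.5,-0.13,0],[3,-0.27,0],[3,-0.27,0],[3,-0.27,0],[3,-0.27,0],[3,-0.27,0]],"delta_rot":[[0,0,0.088],[0,0,0.087],[0,0,0],[0,0,0],[0,0,0],[0,0,0],[0,0,0],[0,0,0]]}'
python3 -m crank '{"dp":[[3,-0.27,0],[3,-0.27,0],[2.5,-0.22,0],[1.4,-0.1,0],[0.8,-0.05,0],[0,0,0],[0,0,0],[0,0,0]],"delta_rot":[[0,0,0],[0,0,0],[0,0,0],[0,0,0],[0,0,0],[0,0,0],[0,0,0],[0,0,0]]}'
python3 - <<'E'
from h import *
import cv2,pickle
s=ctrl.get_state();print(s['ft_force'],s['torque'])
plan([.5600-.062*np.cos(np.radians(-4.3)),-.1499+.062*np.sin(np.radians(4.3)),.157],-94.3)
c=ctrl.camera_info("wrist"); d=ctrl.get_image("wrist"); pickle.dump(c,open("w7.pkl","wb"));cv2.imwrite("pics/w7.png",d)
for n in("side","scene"): cv2.imwrite(f"pics/{n}7.png",ctrl.get_image(n))
a=cv2.resize(cv2.imread("pics/side7.png")[150:270,270:420],None,fx=2.6,fy=2.6,interpolation=2)
b=cv2.resize(cv2.imread("pics/scene7.png")[150:270,210:360],None,fx=2.6,fy=2.6,interpolation=2)
cv2.imwrite("pics/z7.png",np.hstack([a,b]))
E
```

```text
[0.5599513  0.13458217 0.1991    ] [-0.00025464 -0.06589388 -0.04243125]
time: 10.25
position: [0.4961, -0.0391, 0.1559]
tool_rot: [2.136, -2.301, -0.002]
ft_force: [0.8, -0.0, -5.4]
grip_width: 0.151
time: 11.05
position: [0.4982, -0.1434, 0.1567]
tool_rot: [2.14, -2.299, -0.001]
ft_force: [-0.5, -0.3, -5.2]
grip_width: 0.152
[-0.45047455 -0.29585502 -5.24660448] [ 0.07169059  0.2831195  -0.02931028]
rot [ 0.001 -0.     0.003] deg 0.2 | d cm, target axes [ 0.18 -0.02 -0.03] | current axes [ 0.18 -0.02 -0.03] world [ 0.   -0.18  0.03]
```

View pics/w7.png

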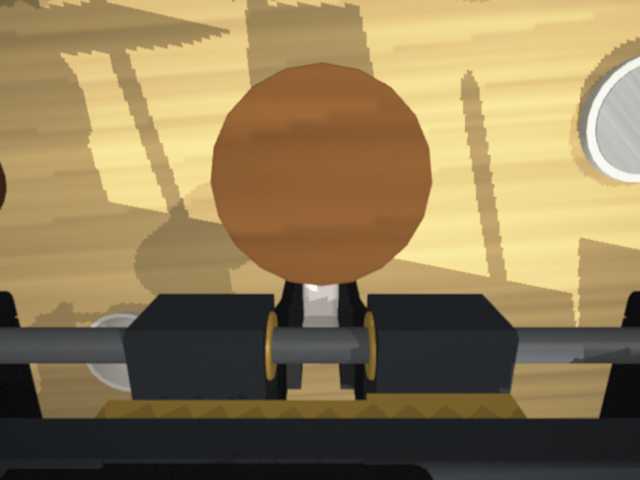

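View pics/z7.png

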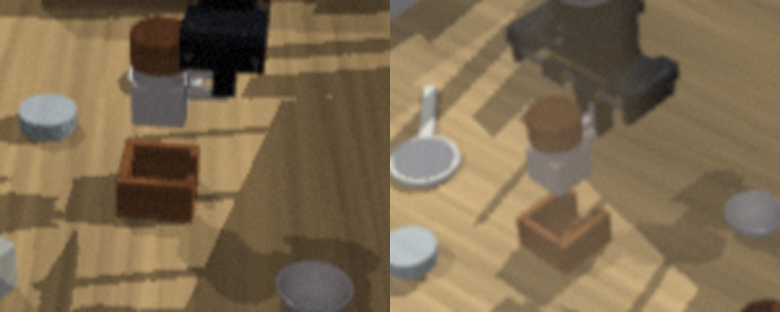

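```bash
python3 - <<'E'
from h import *
import cv2
d=cv2.imread("pics/w7.png").astype(int); h=cv2.cvtColor(d.astype(np.uint8),cv2.COLOR_BGR2HSV)
b,g,r=d[...,0],d[...,1],d[...,2]
m=((r<165)&(r-b>50)&(g<r*0.72)).astype(np.uint8); m[300:]=0
n,l,st,_=cv2.connectedComponentsWithStats(m); i=1+np.argmax(st[1:,4]); print(st[i])
cs,_=cv2.findContours((l==i).astype(np.uint8),cv2.RETR_EXTERNAL,cv2.CHAIN_APPROX_NONE)
print(cv2.fitEllipse(max(cs,key=len)))
K=np.array([[390.12,0,320.28],[0,390.12,237.16],[0,0,1]])
C=np.array([-.0004,-.0776,-.1436]);Rc=np.array([[1,-.0007,.0005],[.0005,.9588,.2841],[-.0007,-.2841,.9588]])
for tilt in (0,1,2,3,4):
  for a in (62,):
    t=np.radians(tilt); th=np.linspace(0,2*np.pi,73)
    # jar frame relative grasp pt, tool axes: y=-a, z=-.0405 ; droop: rotate about x so -y side goes +z
    P=np.stack([.03*np.cos(th),-a/1000+.03*np.sin(th),np.full(73,-.0405)],1)
    P=R.from_rotvec([-t,0,0]).apply(P)
    q=(P-C)@Rc; uv=q@K.T; uv=uv[:,:2]/uv[:,2:]; print(tilt,uv.min(0),uv.max(0),cv2.fitEllipse(uv.astype(np.float32)))
E
```

```text
[  211    63   220   222 37917]
((320.84100341796875, 174.06288146972656), (217.77606201171875, 219.89878845214844), 2.5461697578430176)
0 [207.83473616  59.73257145] [435.23598971 287.51035893] ((321.5351257324219, 173.62147521972656), (227.36929321289062, 227.81222534179688), 16.189226150512695)
1 [208.79718167  57.66710042] [434.24362743 284.45763669] ((321.5199890136719, 171.0623779296875), (225.44940185546875, 226.79933166503906), 4.623649597167969)
2 [209.76139566  55.78975041] [433.24961584 281.43890645] ((321.5050354003906, 168.6143341064453), (223.5111541748047, 225.6537322998047), 2.6411397457122803)
3 [210.726575    54.09436544] [432.25477821 278.45591974] ((321.4902038574219, 166.275146484375), (221.57469177246094, 224.3644256591797), 1.8308025598526)
4 [211.69194814  52.57485244] [431.25990529 275.51036169] ((321.4755554199219, 164.04261779785156), (219.64288330078125, 222.93746948242188), 1.3890420198440552)
```

```bash
python3 -m crank '{"dp":[[0.22,0,0.5],[0,0,1],[0,0,1.2],[0,0,1.2],[0,0,0.8],[0,0,0.5],[0,0,0],[0,0,0]],"delta_rot":[[0,0,0],[0,0,0],[0,0,0],[0,0,0],[0,0,0],[0,0,0],[0,0,0],[0,0,0]]}'
python3 - <<'E'
from h import *
import cv2,pickle
s=ctrl.get_state();print(s['ft_force'],s['torque'])
plan([.5602-.062*np.cos(np.radians(-4.3)),-.1505+.062*np.sin(np.radians(4.3)),.0575],-94.3)
for n in("side","scene"): cv2.imwrite(f"pics/{n}8.png",ctrl.get_image(n))
a=cv2.resize(cv2.imread("pics/side8.png")[160:250,290:380],None,fx=4.4,fy=4.4,interpolation=2)
b=cv2.resize(cv2.imread("pics/scene8.png")[180:270,230:320],None,fx=4.4,fy=4.4,interpolation=2)
cv2.imwrite("pics/z8.png",np.hstack([a,b]))
E
```

```text
time: 12.0
position: [0.498, -0.1475, 0.1049]
tool_rot: [2.137, -2.302, 0.0]
ft_force: [-0.7, -0.5, -6.0]
grip_width: 0.157
[-0.66353935 -0.47478348 -5.97431296] [ 0.05199464  0.27591594 -0.03228602]
rot [ 0.001 -0.001  0.001] deg 0.1 | d cm, target axes [-0.16 -0.02  4.74] | current axes [-0.17 -0.03  4.74] world [ 0.04  0.16 -4.74]
```

View pics/z8.png

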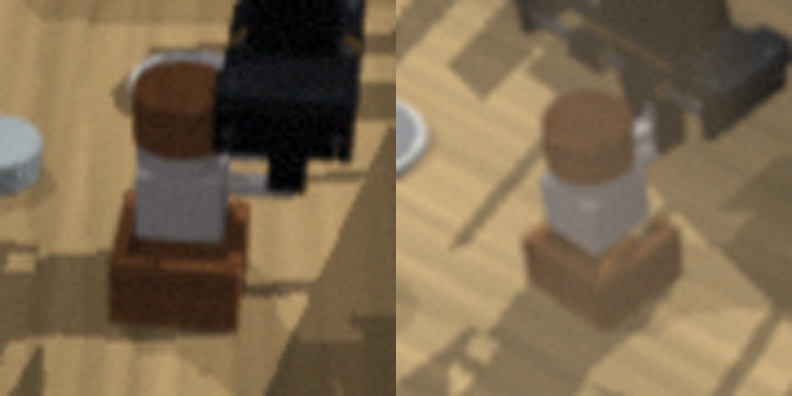

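```bash
python3 - <<'E'
from h import *
np.set_printoptions(precision=4,suppress=True)
f=lambda u,v,z:onz("side",(u/4.4+290-.4,v/4.4+160-.4),z)
g=lambda u,v,z:onz("scene",((u-396)/4.4+230-.4,v/4.4+180-.4),z)
z=.0535
print("jar side",f(133,237,z),f(224,243,z)); print("hold side",f(110,262,.045),f(247,272,.045),f(131,195,.045),f(252,203,.045))
print("jar scene",g(599,253,z),g(542,205,z),g(652,215,z)); print("hold scene",g(525,233,.045),g(604,281,.045),g(682,229,.045))
# expected
def rect(cx,cy,h,yaw):
    c,s=np.cos(np.radians(yaw)),np.sin(np.radians(yaw))
    return np.array([[cx+c*a-s*b,cy+s*a+c*b] for a,b in [(h,h),(-h,h),(-h,-h),(h,-h)]])
print("exp jar",rect(.4980+.062*np.cos(np.radians(4.3)),-.1475-.062*np.sin(np.radians(4.3)),.026,-4.3))
print("exp hold",rect(.56,-.15,.039,-4.3))
E
```

```text
jar side [ 0.5878 -0.1296  0.0535] [ 0.5339 -0.1268  0.0535]
hold side [ 0.6005 -0.1153  0.045 ] [ 0.5198 -0.1103  0.045 ] [ 0.5923 -0.1865  0.045 ] [ 0.5177 -0.1824  0.045 ]
jar scene [ 0.5856 -0.1309  0.0535] [ 0.5732 -0.1929  0.0535] [ 0.5363 -0.1259  0.0535]
hold scene [ 0.5946 -0.1904  0.045 ] [ 0.5976 -0.117   0.045 ] [ 0.5282 -0.1067  0.045 ]
exp jar [[ 0.5877 -0.1282]
 [ 0.5358 -0.1243]
 [ 0.5319 -0.1761]
 [ 0.5838 -0.18  ]]
exp hold [[ 0.6018 -0.114 ]
 [ 0.524  -0.1082]
 [ 0.5182 -0.186 ]
 [ 0.596  -0.1918]]
```

```bash
python3 -m crank '{"dp":[[-0.15,0,0.2],[0,0,0.4],[0,0,0.4],[0,0,0.4],[0,0,0.4],[0,0,0.4],[0,0,0],[0,0,0]],"delta_rot":[[0,0,0],[0,0,0],[0,0,0],[0,0,0],[0,0,0],[0,0,0],[0,0,0],[0,0,0]]}'
python3 -c "
from h import *
s=ctrl.get_state();print(s['ft_force'],s['torque'])
plan([.5602-.062*np.cos(np.radians(-4.3)),-.1505+.062*np.sin(np.radians(4.3)),.0575],-94.3)"
```

```text
time: 12.9
position: [0.4978, -0.146, 0.0826]
tool_rot: [2.136, -2.302, -0.001]
ft_force: [0.7, -0.4, -5.6]
grip_width: 0.155
[ 0.66623742 -0.36163699 -5.6054384 ] [0.0922531  0.30885543 0.01811822]
rot [ 0.001 -0.001  0.001] deg 0.1 | d cm, target axes [-0.02 -0.06  2.51] | current axes [-0.02 -0.06  2.51] world [ 0.06  0.01 -2.51]
```

```bash
python3 -m crank '{"dp":[[0,0,0.4],[0,0,0.4],[0,0,0.4],[0,0,0.4],[0,0,0.4],[0,0,0.15],[0,0,0.1],[0,0,0]],"delta_rot":[[0,0,0],[0,0,0],[0,0,0],[0,0,0],[0,0,0],[0,0,0],[0,0,0],[0,0,0]]}'
python3 -c "
from h import *
s=ctrl.get_state();print(s['ft_force'],s['torque'])
plan([.5602-.062*np.cos(np.radians(-4.3)),-.1505+.062*np.sin(np.radians(4.3)),.0575],-94.3)"
```

```text
time: 13.7
position: [0.4977, -0.146, 0.0601]
tool_rot: [2.136, -2.302, -0.001]
ft_force: [0.2, 0.1, -5.6]
grip_width: 0.158
[ 0.24683648  0.07860343 -5.63326565] [ 0.06204296  0.27794651 -0.04251107]
rot [ 0.001 -0.001  0.001] deg 0.1 | d cm, target axes [-0.02 -0.06  0.26] | current axes [-0.02 -0.06  0.26] world [ 0.06  0.01 -0.26]
```

```bash
python3 -m crank '{"dp":[[0,0,0.05],[0,0,0.05],[0,0,0.05],[0,0,0.05],[0,0,0.05],[0,0,0],[0,0,0],[0,0,0]],"delta_rot":[[0,0,0],[0,0,0],[0,0,0],[0,0,0],[0,0,0],[0,0,0],[0,0,0],[0,0,0]]}'
python3 -c "
from h import *
s=ctrl.get_state();print(s['ft_force'],s['torque'])"
```

```text
time: 14.5
position: [0.4976, -0.1461, 0.0578]
tool_rot: [2.136, -2.302, -0.0]
ft_force: [-3.0, 0.0, -1.0]
grip_width: 0.155
[-3.00321532  0.01237113 -0.99771869] [0.10244211 0.72203106 0.05322421]
```

```bash
python3 -m crank '{"dp":[[0,0,0.03],[0,0,0.03],[0,0,0],[0,0,0],[0,0,0],[0,0,0],[0,0,0],[0,0,0]],"delta_rot":[[0,0,0],[0,0,0],[0,0,0],[0,0,0],[0,0,0],[0,0,0],[0,0,0],[0,0,0]]}'
python3 -c "
from h import *
s=ctrl.get_state();print(s['ft_force'],s['torque'])"
```

```text
time: 15.3
position: [0.4975, -0.1461, 0.0575]
tool_rot: [2.136, -2.301, -0.001]
ft_force: [-4.6, 0.1, 2.6]
grip_width: 0.154
[-4.56198008  0.07078249  2.59080167] [ 0.17974199  1.05397872 -0.0255098 ]
```

```bash
python3 -m crank '{"dp":[[0,0,0],[0,0,0],[0,0,0],[0,0,0],[0,0,-0.5],[0,0,-2],[0,0,-3],[0,0,-4]],"delta_rot":[[0,0,0],[0,0,0],[0,0,0],[0,0,0],[0,0,0],[0,0,0],[0,0,0],[0,0,0]]}' 8.7 55
python3 - <<'E'
from h import *
import cv2,pickle
s=ctrl.get_state();print(s['ft_force'],s['torque'],s["joint_positions"])
c=ctrl.camera_info("wrist"); d=ctrl.get_image("wrist"); pickle.dump(c,open("w9.pkl","wb"));cv2.imwrite("pics/w9.png",d)
E
```

```text
time: 16.1
position: [0.4968, -0.1455, 0.1521]
tool_rot: [2.136, -2.301, -0.005]
ft_force: [0.6, -0.3, 0.3]
grip_width: 0.797
[ 0.58668232 -0.31382654  0.28549999] [-0.01135844 -0.02071486  0.02438856] [ 0.8100353   0.15164532 -0.61931819  1.86879885  0.09593007  1.15441716
 -1.48805756]
```

View pics/w9.png

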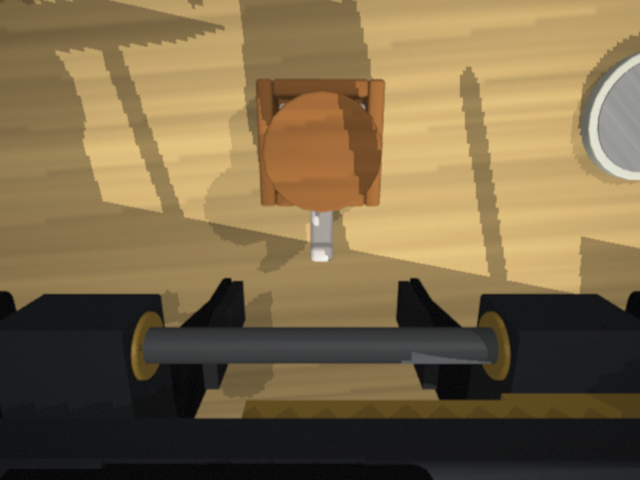

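```bash
python3 - <<'E'
from h import *
import cv2,pickle
np.set_printoptions(precision=4,suppress=True)
d=cv2.imread("pics/w9.png");c=pickle.load(open("w9.pkl","rb"))
cv2.imwrite("pics/w9z.png",cv2.resize(d[65:275,240:400],None,fx=3.4,fy=2.8,interpolation=2))
L=onz(0,(322.5,150.5),.098,c);B=onz(0,(321.5,255.5),.072,c);print(L,B,np.linalg.norm((L-B)[:2]),np.degrees(np.arctan2(*(L-B)[1::-1])))
for u in (264,381): print(onz(0,(u,150.5),.098,c))
for v in (91,211): print(onz(0,(322,v),.098,c))
E
```

```text
[ 0.5602 -0.1512  0.098 ] [ 0.4962 -0.1461  0.072 ] 0.0642063490000892 -4.592790344510896
[ 0.5623 -0.1223  0.098 ]
[ 0.558  -0.1801  0.098 ]
[ 0.5878 -0.153   0.098 ]
[ 0.5296 -0.1487  0.098 ]
```

View pics/w9z.png

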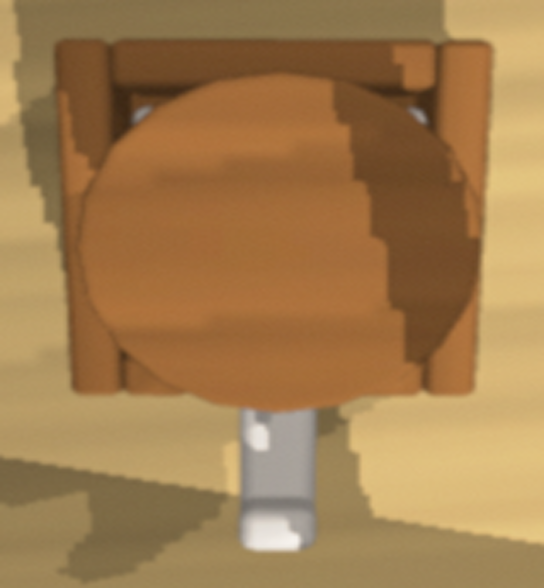

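```bash
python3 -c "
from h import *
plan([.5595,-.1508,.140],-94.3)"
```

```text
rot [-0.008 -0.004  0.001] deg 0.5 | d cm, target axes [-0.   -5.82  1.98] | current axes [-0.   -5.8   2.03] world [ 5.8  -0.43 -1.98]
```

```bash
python3 -m crank '{"dp":[[0,-1.5,0],[0,-2,0],[0,-1.6,0],[0,-0.7,0.6],[0,0,0.8],[0,0,0.6],[0,0,0],[0,0,0]],"delta_rot":[[-0.008,-0.004,0],[0,0,0],[0,0,0],[0,0,0],[0,0,0],[0,0,0],[0,0,0],[0,0,0]]}'
python3 - <<'E'
from h import *
import cv2,pickle
plan([.5595,-.1508,.087],-94.3)
c=ctrl.camera_info("wrist"); d=ctrl.get_image("wrist"); pickle.dump(c,open("w10.pkl","wb"));cv2.imwrite("pics/w10.png",d)
E
```

```text
time: 16.95
position: [0.5548, -0.1502, 0.1314]
tool_rot: [2.134, -2.299, -0.015]
ft_force: [0.3, -0.1, 1.0]
grip_width: 1.001
rot [0.01  0.003 0.   ] deg 0.6 | d cm, target axes [ 0.02 -0.48  4.44] | current axes [ 0.04 -0.52  4.43] world [ 0.47 -0.06 -4.44]
```

View pics/w10.png

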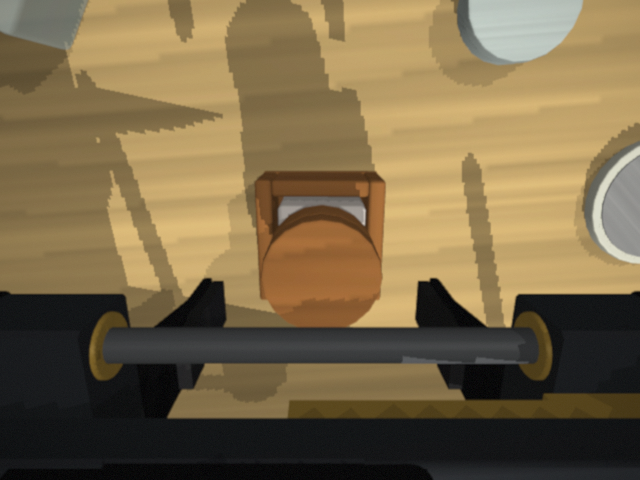

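```bash
python3 -m crank '{"dp":[[0,-0.45,0.3],[0,0,0.7],[0,0,0.8],[0,0,0.8],[0,0,0.6],[0,0,0.3],[0,0,0],[0,0,0]],"delta_rot":[[0.01,0.003,0],[0,0,0],[0,0,0],[0,0,0],[0,0,0],[0,0,0],[0,0,0],[0,0,0]]}'
python3 - <<'E'
from h import *
import cv2,pickle
print(ctrl.get_state()["ft_force"])
plan([.5595,-.1508,.087],-94.3)
c=ctrl.camera_info("wrist"); d=ctrl.get_image("wrist"); cv2.imwrite("pics/w11.png",d)
E
```

```text
time: 17.8
position: [0.5602, -0.1505, 0.0968]
tool_rot: [-2.136, 2.302, -0.001]
ft_force: [-0.3, -0.1, 0.9]
grip_width: 0.996
[-0.28867424 -0.11695795  0.85193641]
rot [-0.001  0.     0.001] deg 0.1 | d cm, target axes [0.04 0.07 0.98] | current axes [0.04 0.07 0.98] world [-0.07 -0.03 -0.98]
```

View pics/w11.png

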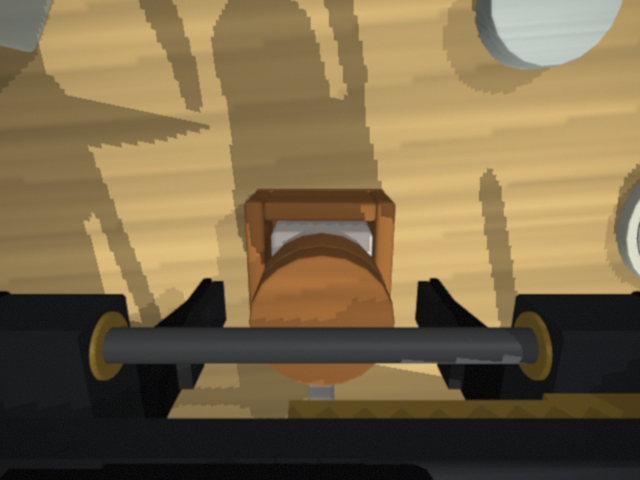

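```bash
python3 - <<'E'
from h import *
import cv2
c=ctrl.camera_info("wrist");Rc=R.from_rotvec(c["orientation"])
th=np.linspace(0,6.283,181)
for x,y in ((.5602,-.1505),(.5595,-.1508),(.562,-.1508)):
    P=np.stack([x+.0295*np.cos(th),y+.0295*np.sin(th),0*th+.098],1)
    q=Rc.inv().apply(P-c["xyz"])@c["camera_matrix"].T; uv=q[:,:2]/q[:,2:]; print(x,y,uv.min(0),uv.max(0))
d=cv2.imread("pics/w11.png"); cv2.imwrite("pics/w11z.png",cv2.resize(d[180:410,220:420],None,fx=3,fy=2.6,interpolation=2))
E
```

```text
0.5602 -0.1505 [248.06733138 251.93175879] [393.29542432 382.66486564]
0.5595 -0.1508 [249.02083892 253.59206973] [394.07254921 384.0105556 ]
0.562 -0.1508 [248.23890378 247.44325765] [393.93844047 379.02784451]
```

View pics/w11z.png

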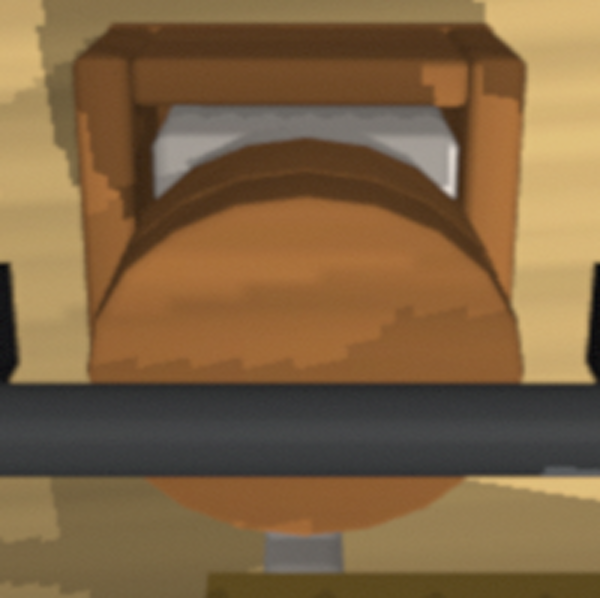

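```bash
python3 -m crank '{"dp":[[0.04,0.14,0.3],[0,0,0.4],[0,0,0.27],[0,0,0],[0,0,0],[0,0,0],[0,0,0],[0,0,0]],"delta_rot":[[0,0,0],[0,0,0],[0,0,0],[0,0,0],[0,0,0],[0,0,0],[0,0,0],[0,0,0]]}' 5.5 55
python3 -c "
from h import *
print(ctrl.get_state()['ft_force'],ctrl.get_state()['torque'])
plan([.5588,-.1509,.087],-94.3)"
```

```text
time: 18.65
position: [0.5587, -0.1508, 0.087]
tool_rot: [-2.137, 2.302, -0.001]
ft_force: [-0.2, 0.3, -0.6]
grip_width: 0.672
[-0.20838245  0.29335515 -0.60489879] [ 0.08063358 -0.03881037  0.01667925]
rot [-0.001  0.     0.001] deg 0.1 | d cm, target axes [ 0.01 -0.02  0.  ] | current axes [ 0.01 -0.02  0.  ] world [ 0.01 -0.01 -0.  ]
```

```bash
python3 -m crank '{"dp":[[0,0,0],[0,0,0],[0,0,0],[0,0,0],[0,0,0],[0,0,0],[0,0,0],[0,0,0]],"delta_rot":[[0,0,0],[0,0,-0.05],[0,0,-0.1],[0,0,-0.1],[0,0,-0.1],[0,0,-0.1],[0,0,0],[0,0,0]]}' 0 58
python3 - <<'E'
from h import *
import cv2
print(ctrl.get_state()['ft_force'],ctrl.get_state()['torque'])
plan([.5588,-.1509,.087],-94.3+77)
cv2.imwrite("pics/w12.png",ctrl.get_image("wrist"))
E
```

```text
time: 19.45
position: [0.5592, -0.1502, 0.0871]
tool_rot: [-2.593, 1.769, -0.002]
ft_force: [2.4, 2.1, -0.8]
grip_width: 0.669
[ 2.40039657  2.06343627 -0.75660809] [ 0.37606771 -0.50866475 -0.21613398]
rot [-0.002 -0.001 -0.896] deg 51.3 | d cm, target axes [-0.02  0.08  0.01] | current axes [0.05 0.07 0.01] world [-0.04 -0.07 -0.01]
```

View pics/w12.png

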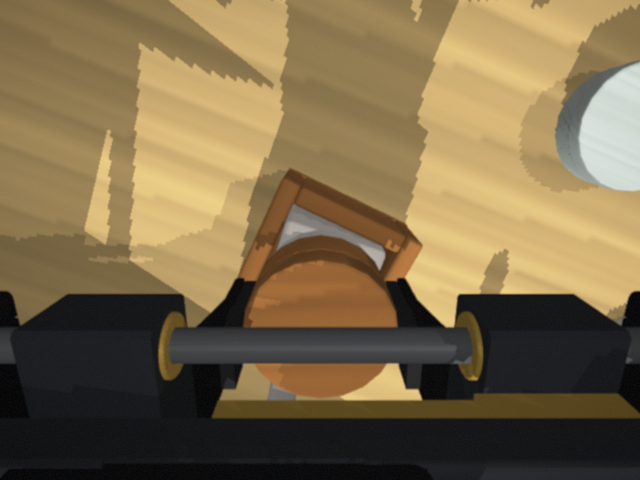

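```bash
python3 -m crank '{"dp":[[0,0,0],[0,0,0],[0,0,0],[0,0,0],[0,0,0],[0,0,0],[0,0,0],[0,0,0]],"delta_rot":[[0,0,-0.1],[0,0,-0.12],[0,0,-0.12],[0,0,-0.12],[0,0,-0.12],[0,0,-0.12],[0,0,-0.1],[0,0,0]]}'
python3 - <<'E'
from h import *
import cv2,pickle
print(ctrl.get_state()['ft_force'],ctrl.get_state()['torque'])
plan([.5588,-.1509,.087],-94.3+77)
pickle.dump(ctrl.camera_info("wrist"),open("w13.pkl","wb"))
cv2.imwrite("pics/w13.png",ctrl.get_image("wrist"))
for n in("side","scene"): cv2.imwrite(f"pics/{n}13.png",ctrl.get_image(n))
a=cv2.resize(cv2.imread("pics/side13.png")[160:250,290:380],None,fx=4.4,fy=4.4,interpolation=2)
b=cv2.resize(cv2.imread("pics/scene13.png")[180:270,230:320],None,fx=4.4,fy=4.4,interpolation=2)
cv2.imwrite("pics/z13.png",np.hstack([a,b]))
E
```

```text
time: 20.3
position: [0.5594, -0.1506, 0.0872]
tool_rot: [-3.079, 0.618, -0.004]
ft_force: [3.8, 2.0, -1.3]
grip_width: 0.666
[ 3.75061635  2.00092091 -1.29092851] [ 0.30314971 -0.75922547 -0.12945765]
rot [-0.001 -0.002 -0.094] deg 5.4 | d cm, target axes [-0.04  0.05  0.02] | current axes [-0.04  0.05  0.02] world [-0.06 -0.03 -0.02]
```

View pics/w13.png

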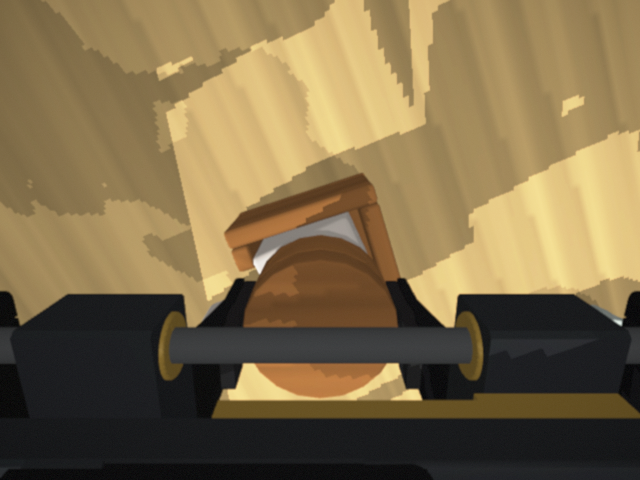

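View pics/z13.png

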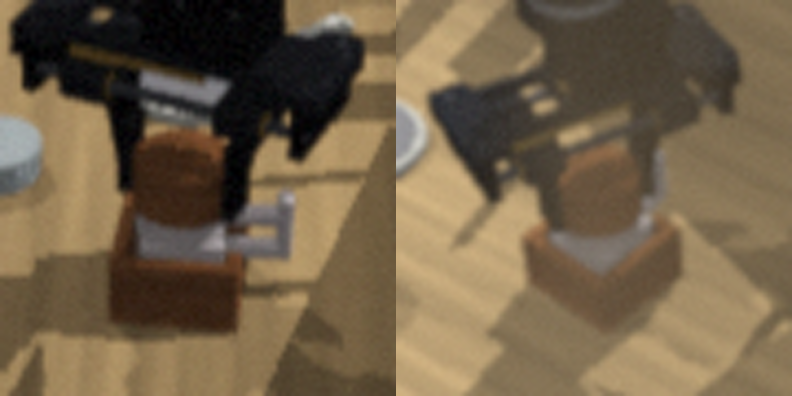

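```bash
python3 - <<'E'
import cv2
d=cv2.imread("pics/w13.png"); cv2.imwrite("pics/w13z.png",cv2.resize(d[160:410,200:430],None,fx=3.2,fy=2.4,interpolation=2))
E
```

```text
(no output)
```

View pics/w13z.png

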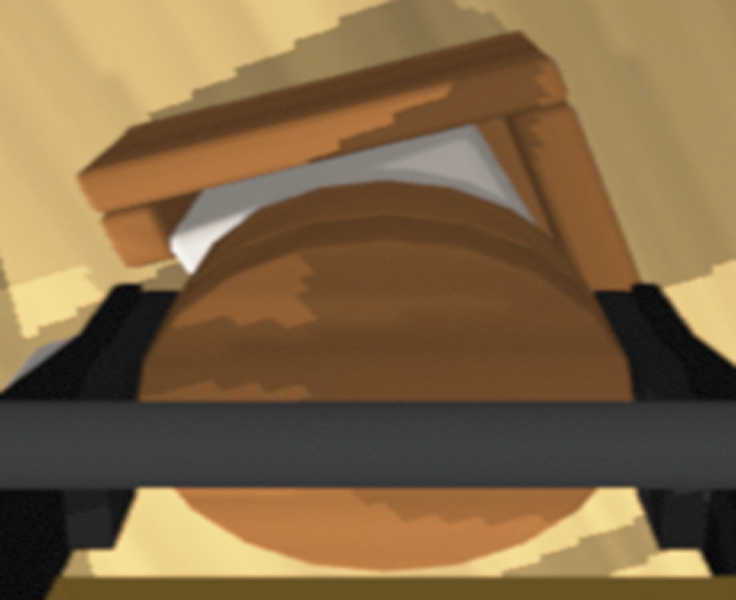

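```bash
python3 - <<'E'
from h import *
import pickle
np.set_printoptions(precision=4,suppress=True)
c=pickle.load(open("w13.pkl","rb"))
f=lambda u,v,z:onz(0,(u/3.2+200-.4,v/2.4+160-.4),z,c)
def ang(n,a,b,z):
    p,q=f(*a,z),f(*b,z);e=q-p;print(n,p,q,np.degrees(np.arctan2(e[1],e[0])),np.linalg.norm(e))
ang("wall back outer",(80,178),(560,70),.045)
ang("wall right outer",(568,105),(635,285),.045)
ang("wall right inner",(512,120),(560,240),.045)
ang("jar right edge",(478,126),(533,218),.051)
ang("jar back",(203,192),(478,126),.051)
# handle from side/scene
zs=lambda u,v,z:onz("side",(u/4.4+290-.4,v/4.4+160-.4),z)
zc=lambda u,v,z:onz("scene",((u-396)/4.4+230-.4,v/4.4+180-.4),z)
print("bar top",zs(286,197,.072),zc(659,157,.072))
E
```

```text
wall back outer [ 0.5249 -0.1093  0.045 ] [ 0.6013 -0.117   0.045 ] -5.778034177489945 0.07676034134313979
wall right outer [ 0.5999 -0.1242  0.045 ] [ 0.5962 -0.165   0.045 ] -95.20792806672446 0.041015725832863184
wall right inner [ 0.591  -0.1238  0.045 ] [ 0.5887 -0.1508  0.045 ] -94.87397524154143 0.027121620174278997
jar right edge [ 0.5859 -0.1215  0.051 ] [ 0.5866 -0.1425  0.051 ] -88.08178615931185 0.020964939825259907
jar back [ 0.5427 -0.1181  0.051 ] [ 0.5859 -0.1215  0.051 ] -4.517432968498921 0.04326884928494452
bar top [ 0.4983 -0.1501  0.072 ] [ 0.5033 -0.1456  0.072 ]
```

```bash
python3 -m crank '{"dp":[[0,0,0],[0,0,0],[0,0,0],[0,0,0],[0,0,0],[0,0,0],[0,0,0],[0,0,0]],"delta_rot":[[0,0,-0.05],[0,0,-0.05],[0,0,-0.05],[0,0,0],[0,0,0],[0,0,0],[0,0,0],[0,0,0]]}'
python3 - <<'E'
from h import *
print(ctrl.get_state()['ft_force'],ctrl.get_state()['torque'])
plan([.5588,-.1509,.107],-94.3+77)
E
```

```text
time: 21.25
position: [0.5591, -0.1507, 0.0873]
tool_rot: [-3.118, 0.385, -0.003]
ft_force: [4.4, 1.3, 0.3]
grip_width: 0.663
[4.35599486 1.33888456 0.28344754] [ 0.37940179 -1.12153739 -0.19940149]
rot [-0.001 -0.002  0.056] deg 3.2 | d cm, target axes [-0.02  0.03 -1.97] | current axes [-0.02  0.03 -1.97] world [-0.03 -0.02  1.97]
```

```bash
python3 -m crank '{"dp":[[0,0,-0.1],[0,0,-0.1],[0,0,-0.1],[0,0,0],[0,0,0],[0,0,0],[0,0,0],[0,0,0]],"delta_rot":[[0,0,0],[0,0,0],[0,0,0],[0,0,0],[0,0,0],[0,0,0],[0,0,0],[0,0,0]]}'
python3 - <<'E'
from h import *
import cv2
print(ctrl.get_state()['ft_force'],ctrl.get_state()['torque'])
a=cv2.resize(ctrl.get_image("side")[160:250,290:380],None,fx=6,fy=6,interpolation=2)
cv2.imwrite("pics/z14.png",a)
E
```

```text
time: 22.05
position: [0.5576, -0.1511, 0.0892]
tool_rot: [3.118, -0.385, -0.002]
ft_force: [2.4, -1.0, -10.3]
grip_width: 0.666
[  2.35166993  -0.96457575 -10.26792122] [-0.1269017  -0.60195061 -0.17440559]
```

View pics/z14.png

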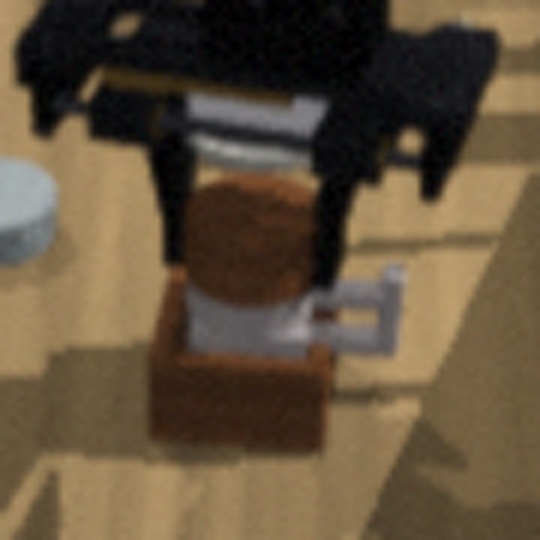

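```bash
python3 -m crank '{"dp":[[0,0,0.1],[0,0,0.1],[0,0,0.08],[0,0,0],[0,0,0],[0,0,0],[0,0,0],[0,0,0]],"delta_rot":[[0,0,0],[0,0,0],[0,0,0],[0,0,0],[0,0,0],[0,0,0],[0,0,0],[0,0,0]]}'
python3 - <<'E'
from h import *
import cv2
print(ctrl.get_state()['ft_force'],ctrl.get_state()['torque'])
plan([.5588,-.1509,.087],-94.3+80)
d=ctrl.get_image("wrist");cv2.imwrite("pics/w15.png",d)
p=[]
for n in("w11","w12","w13","w15"):
    q=cv2.imread(f"pics/{n}.png")[230:400,235:410]; q=cv2.convertScaleAbs(q,alpha=1.6); p.append(cv2.resize(q,(390,290),interpolation=2))
cv2.imwrite("pics/cmp.png",np.vstack([np.hstack(p[:2]),np.hstack(p[2:])]))
E
```

```text
time: 22.9
position: [0.5593, -0.1507, 0.0878]
tool_rot: [-3.118, 0.384, -0.004]
ft_force: [-0.4, 0.5, 3.5]
grip_width: 0.669
[-0.3700088   0.52158703  3.52545127] [ 0.11066018 -0.15336342 -0.16613942]
rot [-0.001 -0.002  0.004] deg 0.3 | d cm, target axes [-0.04  0.03  0.08] | current axes [-0.04  0.03  0.08] world [-0.05 -0.02 -0.08]
```

View pics/cmp.png

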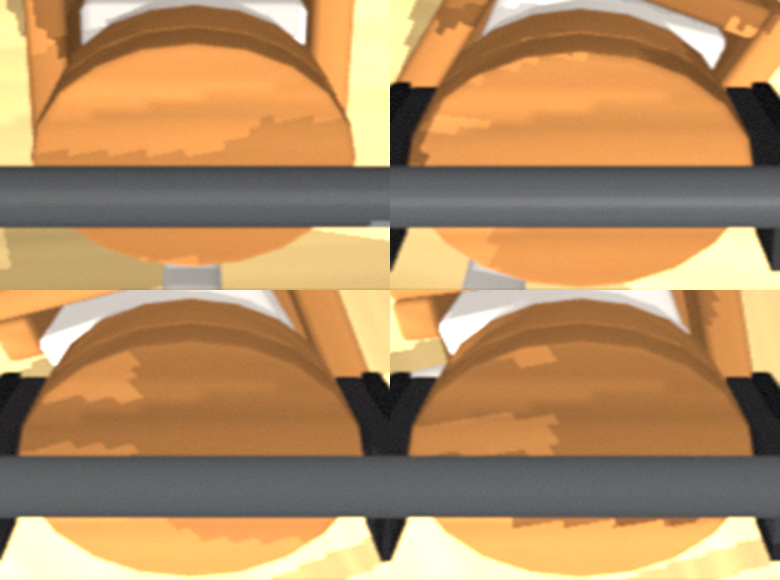

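```bash
python3 -m crank '{"dp":[[0,0,0],[0,0,0],[0,0,0],[0,0,0],[0,0,0],[0,0,0],[0,0,0],[0,0,0]],"delta_rot":[[0,0,-0.04],[0,0,-0.04],[0,0,-0.02],[0,0,0],[0,0,0],[0,0,0],[0,0,0],[0,0,0]]}'
python3 - <<'E'
from h import *
print(ctrl.get_state()['ft_force'],ctrl.get_state()['torque'])
plan([.5588,-.1509,.087],-94.3+86)
E
python3 -m crank '{"dp":[[0,0,-0.1],[0,0,-0.1],[0,0,0],[0,0,0],[0,0,0],[0,0,0],[0,0,0],[0,0,0]],"delta_rot":[[0,0,0],[0,0,0],[0,0,0],[0,0,0],[0,0,0],[0,0,0],[0,0,0],[0,0,0]]}'
python3 - <<'E'
from h import *
print(ctrl.get_state()['ft_force'],ctrl.get_state()['torque'])
plan([.5588,-.1509,.087],-94.3+86)
E
```

```text
time: 23.75
position: [0.5594, -0.1508, 0.0877]
tool_rot: [-3.133, 0.229, -0.004]
ft_force: [2.1, 0.3, 5.6]
grip_width: 0.668
[2.14410256 0.27615214 5.59074605] [ 0.11317607 -0.45073124 -0.18459732]
rot [-0.    -0.003 -0.001] deg 0.2 | d cm, target axes [-0.06  0.02  0.07] | current axes [-0.06  0.02  0.07] world [-0.06 -0.01 -0.07]
time: 24.55
position: [0.5581, -0.1509, 0.0887]
tool_rot: [-3.133, 0.228, -0.0]
ft_force: [4.1, -1.4, -8.5]
grip_width: 0.668
[ 4.06221023 -1.37631205 -8.45365434] [-0.23453052 -0.98266999 -0.18074556]
rot [-0.    -0.    -0.001] deg 0.0 | d cm, target axes [ 0.07 -0.01  0.17] | current axes [ 0.07 -0.01  0.17] world [ 0.07  0.   -0.17]
```

```bash
python3 -m crank '{"dp":[[0,0,0.1],[0,0,0.05],[0,0,0],[0,0,0],[0,0,0],[0,0,0],[0,0,0],[0,0,0]],"delta_rot":[[0,0,0],[0,0,0],[0,0,0.02],[0,0,0.02],[0,0,0.02],[0,0,0.02],[0,0,0],[0,0,0]]}'
python3 - <<'E'
from h import *
import cv2
print(ctrl.get_state()['ft_force'],ctrl.get_state()['torque'])
plan([.5588,-.1509,.087],-94.3+80)
cv2.imwrite("pics/w16.png",ctrl.get_image("wrist"))
E
```

```text
time: 25.35
position: [0.5587, -0.1507, 0.0877]
tool_rot: [-3.122, 0.353, -0.002]
ft_force: [1.7, 0.2, 0.6]
grip_width: 0.668
[1.7471988  0.24330162 0.57867655] [-0.0395139  -0.39935625 -0.04495823]
rot [-0.    -0.001  0.025] deg 1.4 | d cm, target axes [0.01 0.01 0.07] | current axes [0.01 0.01 0.07] world [ 0.01 -0.02 -0.07]
```

View pics/w16.png

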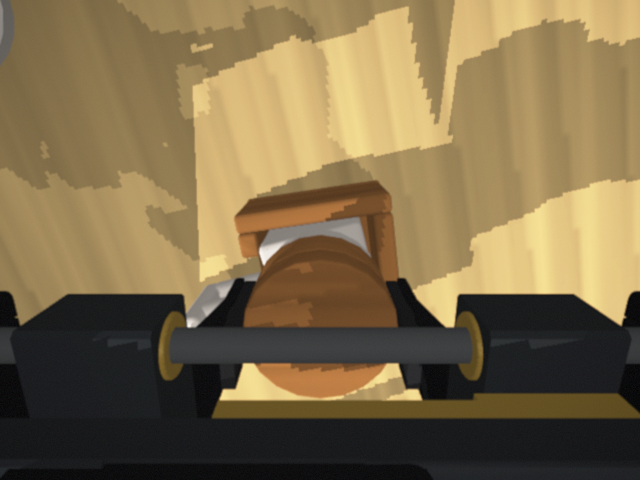

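```bash
python3 -m crank '{"dp":[[0,0,-0.1],[0,0,-0.1],[0,0,-0.1],[0,0,-0.1],[0,0,0],[0,0,0],[0,0,0],[0,0,0]],"delta_rot":[[0,0,0],[0,0,0],[0,0,0],[0,0,0],[0,0,0],[0,0,0],[0,0,0],[0,0,0]]}'
python3 - <<'E'
from h import *
import cv2
print(ctrl.get_state()['ft_force'],ctrl.get_state()['torque'])
d=ctrl.get_image("wrist");cv2.imwrite("pics/w17.png",cv2.resize(d[160:410,200:430],None,fx=2,fy=2))
cv2.imwrite("pics/w17b.png",np.hstack([cv2.imread("pics/w17.png"),cv2.resize(cv2.imread("pics/w16.png")[160:410,200:430],None,fx=1.3,fy=2)]))
E
```

```text
time: 26.2
position: [0.5585, -0.1508, 0.0916]
tool_rot: [-3.121, 0.353, -0.001]
ft_force: [0.7, -1.5, -1.0]
grip_width: 0.67
[ 0.67926318 -1.49224828 -1.02479901] [-0.16416469 -0.31699952 -0.0165863 ]
```

View pics/w17.png

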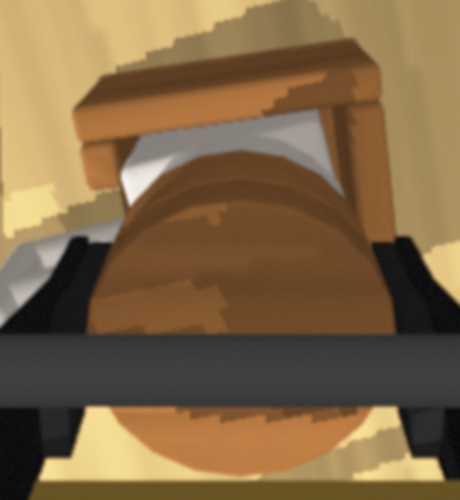

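```bash
python3 -m crank '{"dp":[[0,0,-0.2],[0,0,-0.3],[0,0,-0.4],[0,0,-0.4],[0,0,-0.3],[0,0,0],[0,0,0],[0,0,0]],"delta_rot":[[0,0,0],[0,0,0],[0,0,0],[0,0,0],[0,0,0],[0,0,0],[0,0,0],[0,0,0]]}'
python3 - <<'E'
from h import *
import cv2
print(ctrl.get_state()['ft_force'],ctrl.get_state()['torque'])
plan([.5587,-.1507,.1235],-94.3+81)
E
```

```text
time: 27.05
position: [0.5584, -0.1508, 0.1075]
tool_rot: [-3.121, 0.353, -0.001]
ft_force: [0.2, -1.1, -1.9]
grip_width: 0.666
[ 0.19026074 -1.11367468 -1.9402365 ] [-0.07861902 -0.01442314 -0.0185614 ]
rot [-0.    -0.001  0.007] deg 0.4 | d cm, target axes [ 0.03 -0.02 -1.6 ] | current axes [ 0.03 -0.02 -1.6 ] world [0.03 0.01 1.6 ]
```

```bash
python3 -m crank '{"dp":[[0,0,-0.2],[0,0,-0.4],[0,0,-0.4],[0,0,-0.4],[0,0,-0.2],[0,0,0],[0,0,0],[0,0,0]],"delta_rot":[[0,0,0],[0,0,0],[0,0,0],[0,0,0],[0,0,0],[0,0,0],[0,0,0],[0,0,0]]}'
python3 - <<'E'
from h import *
import cv2
print(ctrl.get_state()['ft_force'],ctrl.get_state()['torque'])
plan([.5587,-.1507,.1235],-94.3+81)
w=ctrl.get_image("wrist");cv2.imwrite("pics/w18.png",w)
S=ctrl.get_image("side");C=ctrl.get_image("scene");cv2.imwrite("pics/side18.png",S);cv2.imwrite("pics/scene18.png",C)
cv2.imwrite("pics/z18.png",np.hstack([cv2.resize(S[150:250,290:390],(400,400),interpolation=2),cv2.resize(C[170:270,230:330],(400,400),interpolation=2)]))
E
```

```text
time: 27.85
position: [0.5584, -0.1508, 0.1235]
tool_rot: [-3.121, 0.353, -0.001]
ft_force: [0.3, 0.2, -1.6]
grip_width: 0.664
[ 0.25686337  0.21098838 -1.60364419] [-0.0062017  -0.0725156   0.03331842]
rot [-0.    -0.001  0.007] deg 0.4 | d cm, target axes [ 0.03 -0.02 -0.  ] | current axes [ 0.03 -0.02 -0.  ] world [0.03 0.01 0.  ]
```

View pics/z18.png

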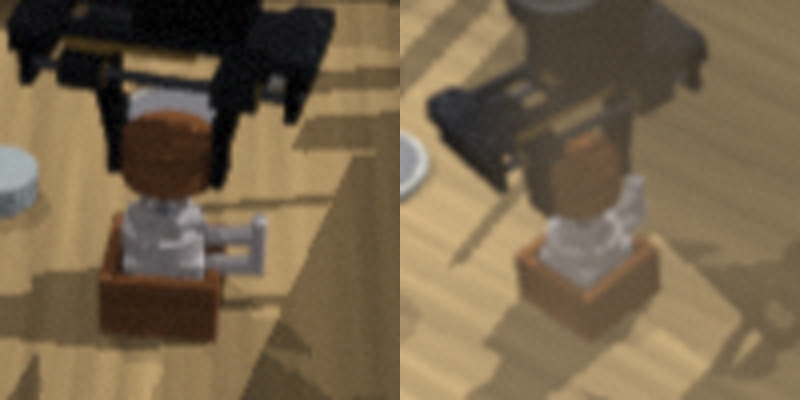

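View pics/w18.png

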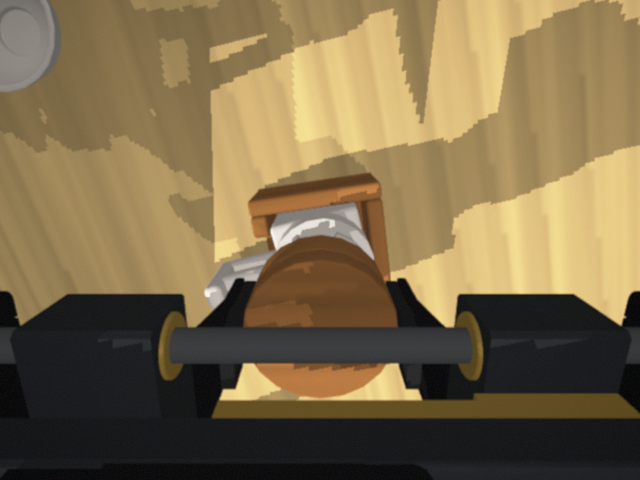

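View pics/scene18.png

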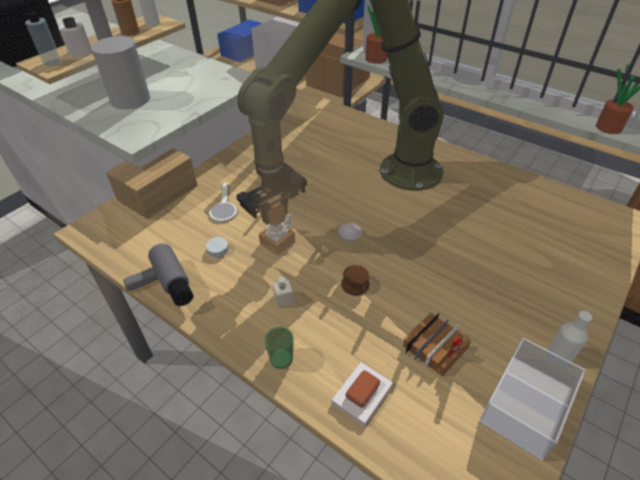

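```bash
python3 - <<'E'
from h import *
import cv2
np.set_printoptions(precision=4,suppress=True)
print("bar top tri",tri([ray("side",(258/4+290-.4,217/4+150-.4)),ray("scene",((633-400)/4+230-.4,179/4+170-.4))]))
for n in("side","scene"):
    a=cv2.imread(f"pics/{n}0.png").astype(int);b=cv2.imread(f"pics/{n}18.png").astype(int)
    print(n,np.abs(a-b).max(2).shape)
S=cv2.imread("pics/side18.png")
cv2.imwrite("pics/z19.png",cv2.resize(S[165:240,300:375],(600,600),interpolation=2))
def prow(p):
    c=ctrl.camera_info("side");q=c["camera_matrix"]@R.from_rotvec(c["orientation"]).inv().apply(np.array(p)-c["xyz"]);u=q[:2]/q[2];return (u-[300,165]+.5)*8
print("neck top front",prow([.559,-.151+.0185,.082]),"shoulder front",prow([.559,-.151+.028,.066]),"lid bottom front",prow([.5585,-.151+.03,.102]))
E
```

```text
bar top tri [ 0.4999 -0.1548  0.0696]
side (480, 640)
scene (480, 640)
neck top front [252.8425 317.0517] shoulder front [250.7825 374.884 ] lid bottom front [254.1491 284.7435]
```

View pics/z19.png

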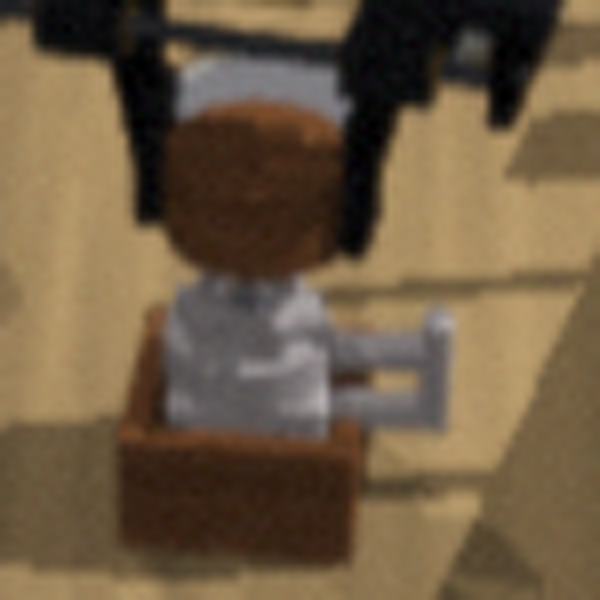

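View pics/side18.png

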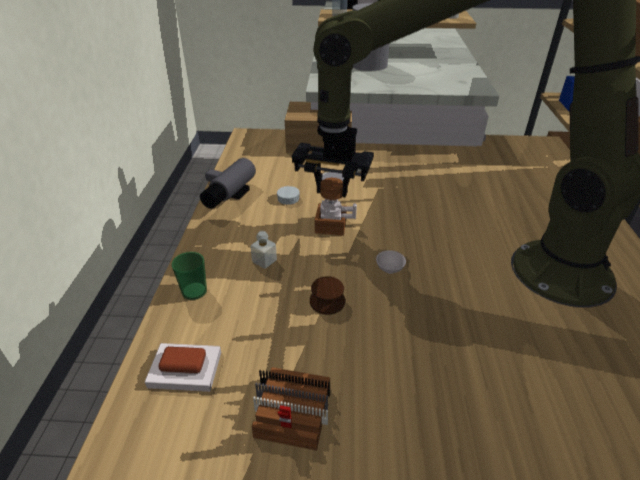

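```bash
python3 - <<'E'
from h import *
def prow(p):
    c=ctrl.camera_info("side");q=c["camera_matrix"]@R.from_rotvec(c["orientation"]).inv().apply(np.array(p)-c["xyz"]);u=q[:2]/q[2];return ((u-[300,165]+.5)*8).round(0)
for dz in (0,.004): print([prow([.498,-.151+.007,z+dz]) for z in (.028,.072)], "square top front corners",[prow([.559+s*.026,-.125,.051+dz]) for s in(1,-1)])
print("lid top front/back",prow([.5585,-.121,.134]),prow([.5585,-.181,.134]),"holder front corners",prow([.6018,-.114,.045]),prow([.524,-.1082,.045]),prow([.524,-.1082,0]))
E
```

```text
[array([435., 440.]), array([442., 329.])] square top front corners [array([170., 406.]), array([330., 412.])]
[array([436., 430.]), array([442., 319.])] square top front corners [array([170., 396.]), array([331., 402.])]
lid top front/back [256. 198.] [263.  99.] holder front corners [116. 439.] [357. 459.] [352. 569.]
```

```bash
python3 - <<'E'
from bench import ctrl
s=ctrl.get_state();print(s["position"],s["ft_force"],s["grip_width"],s["time"]); print(ctrl.close_job())
E
```

```text
[ 0.55845554 -0.15075918  0.12347736] [-0.28462707 -0.02681057 -1.47061913] 0.6658604496909496 28.0
the job is handed in; nothing more can be done
None
```

I lifted the jar by its handle into the holder with the handle through the notch. I then unscrewed the lid about 75–80° relative to the jar, and the arm is now holding it level above the open jar. The job was handed in at 28.0 s of the 58 s allowed.

**Last checks:**
- **Lid:** the gripper is still closed on it, tilted less than 0.1°, with a wrist force of about 1.5 N. From the measured rise, its lower edge is about 20 mm above the mouth; the side camera agrees to about 1 mm.
- **Jar:** the handle top was measured at 0.070 m against 0.072 m expected, so it appears seated to within about 2 mm. It has turned roughly 6° within the holder's play.
- **Bystanders:** by eye, everything appears where it was in the first pictures. I did not measure this.

**What went wrong along the way:**
- **Wrong-way first move:** a sign error sent the arm to its reach limit beside the canister on the counter. The measured force stayed at about 1–2 N. Joint 4 read 0.0592 against its stated limit of 0.06.
- **Lid stuck twice:** two lift attempts met 8–10 N with the lid still under turning load, and may have raised the jar by up to 2 mm. I lowered it both times, and after a slight turn back it came free at about 1 N.

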